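Thumb screws out, stage cover held over its threads

ROBOT

A 6-joint arm with a two-finger parallel gripper is mounted at the origin on the work surface. World frame = base frame: x ahead of the robot, y to its left, z up, the work surface at z = 0. Lengths are in mm, angles in rad, forces in N, time in s.
With the tool pointing down it reaches from about 350 to 850 mm from the base axis. Payload 8.1 kg.
Tool frame: the origin (TCP) lies between the finger pads; the fingertips stand 8 mm ahead of it and the grasp point (between the pads) lies 11 mm behind it; y points along the fingers, z is the direction in which the jaws open and shut, and the axes are right-handed (so a half turn about y gives the same grasp; the last joint's range is limited). The gripper opens to 93 mm and grips with 3 to 60 N. Pads are 15 mm wide; open, the fingers measure 128 mm over their backs; the gripper's body (75 mm by 188 mm) begins 65 mm behind the grasp point.
Start: joints at [1.135, 0.13, 1.488, -0, 1.523, -0.085], TCP at [206.168, 563.471, 226.635] pointing down, gripper open.
Joint ranges: [-2.96, 2.96], [-0.89, 2.26], [0.02, 2.5], [-1.34, 4.48], [0, 2.73], [-2.66, 2.66]. Speed limits (rad/s): [2.39, 2.39, 2.79, 3.14, 3.14, 3.14].

INTERFACE

Orientations are given as a unit quaternion [x, y, z, w].
In Python, from rig import status, optics, ctrl gives the robot as it stands. The module is installed in compiled form; this text tells all that it offers.
- The arm moves only by the tool step_arm, never from a script. Its argument "plan" is a list of rows, each an object with "jaw": the closure, from -1 (fully open) to 1 (shut), so that 0 is half open; "slide": the shift along the world's x, y, z in units of 25 mm (1.0 is 25 mm), a list of three; "yaw": the turn about the world's z in units of 6 degrees (1.0 is 6 degrees). A call has 1 to 20 rows; each row shifts and turns the commanded pose from where the row before left it; what a row does not reach is not made up. A row lasts 1/10 s, in which the tool goes at most 50 mm and 8.59 degrees, less where a joint would pass 70% of its speed; a pose out of reach is approached as far as the arm can. A call is refused whole if a number of a shift passes 1 or a number of a turn 1, either way. A call with a gripper value outside its range is refused whole. The fingers move at their own pace and stop on an object; "force" is the grip in N (left out, the last holds). Time passes only in rows, so rows that do not move let the fingers close. It gives the time, the measured TCP pose, the force and the opening at its end, in the units of the state.
- status.sense(): the state, without advancing time (a new reading comes with each control period).
- optics.read_camera(name): name is "scene" or "top" or "wrist"; returns the picture (400x640x3 uint8, red, green, blue); there is no depth.
- optics.camera_model(name): a dict with "vertical_fov" (degrees; the focal length in pixels is half the picture's height over the tangent of half this angle, whatever the lens; pixels are square), "cx", "cy" (the principal point, pixels), "eye" and "orientation" of the camera in the world; the wrist camera has in their place "mount" (4x4, takes a point from camera to tool coordinates, whose origin is the TCP and whose axes are the tool frame's). Camera axes: x right, y up, looking along -z (the intrinsics and any distortion apply to the point x, -y, -z); pixel columns grow to the right and rows downward; lengths in mm; the calibration is good to about 2 mm. A picture is of the moment at which its call begins: read the wrist's pose just before it. camera_model takes no time and is no camera call.
- ctrl.hand_in(): hands the job in, once; it reports no verdict.
The state is a dict: "time": time; "joint_pos": joint angles; "joint_vel": joint speeds; "tau": joint torques, N m; "position": TCP position; "eef_rot": TCP orientation; "wrist_force": force on the tool from outside, world axes, zero at the start; "ft_torque": the same for the moment, N m; "finger_gap": opening from 0.0 (shut) to 1.0 (fully open).
Only numpy, scipy, OpenCV 4.12 (cv2) and the standard library are available. Lean on these libraries where they do the work, as an engineer would, in place of code of your own. Each camera call takes 0.05 s, during which the arm holds its last target.

TASK

Get the microscope stage ready to be closed: tip the four thumb screws out of the green cup into the steel dish and stand the cup back upright on the bench. Then pick up the blue cover plate (its rib is the handle) and finish holding it, level and still, about 15 mm above the black stage and touching nothing but your gripper, with its four holes centred over the four matching threaded holes (it fits one way round only) so that a colleague can put the screws in. Do not set the plate down or let go at the end, and leave the lens, slide box and bottle where they are.

Things in the scene. Friction and masses are not known exactly. Their poses are not given: they have to be found in the camera images.
- cup_center (a point): The green plastic cup's centre, on its axis and half-way up (37.5 mm above its underside). Round cup, 75 mm tall, outside diameter 58 mm at the foot and 61 mm at the rim, wall 3 mm, floor 5 mm thick, open top, about 70 g; z axis = cup axis, up out of the mouth. It stands loose on the bench with the four thumb screws standing in it; they are smooth and slide out once the cup is tipped well past level (about 120 degrees from upright).
- screw0_center (a point): Centre (8 mm up the axis from the head's flat face) of one brass thumb screw: head 16 mm diameter by 10 mm, steel stud 6 mm diameter by 12 mm, 22 mm long in all, 18 g; z axis runs from head to stud. Starts head down in the cup.
- screw1_center (a point): Centre (8 mm up the axis from the head's flat face) of one brass thumb screw: head 16 mm diameter by 10 mm, steel stud 6 mm diameter by 12 mm, 22 mm long in all, 18 g; z axis runs from head to stud. Starts head down in the cup.
- screw2_center (a point): Centre (8 mm up the axis from the head's flat face) of one brass thumb screw: head 16 mm diameter by 10 mm, steel stud 6 mm diameter by 12 mm, 22 mm long in all, 18 g; z axis runs from head to stud. Starts head down in the cup.
- screw3_center (a point): Centre (8 mm up the axis from the head's flat face) of one brass thumb screw: head 16 mm diameter by 10 mm, steel stud 6 mm diameter by 12 mm, 22 mm long in all, 18 g; z axis runs from head to stud. Starts head down in the cup.
- dish_in (a point): Centre of the inner floor of the round steel parts dish, 5 mm above the bench. The dish is fixed to the bench (magnetic foot); 35 mm tall, outside diameter 148 mm at the foot and 164 mm at the rim, wall 3 mm.
- plate_grip (a point): Middle of the black grip rib of the blue cover plate, 30 mm above the plate's underside. The plate is 130 (its x) by 100 (its y) by 5 mm thick, lying flat on the bench, rib up, about 220 g in all. The rib stands on the plate's centre: 70 mm long along the plate's x, 14 mm wide along its y, from the plate's upper face (5 mm) to 45 mm above the underside. z up.
- plate_hole0 (a point): Centre of cover-plate hole 0 (a through hole, 13 mm diameter) at the plate's underside, at x -52, y -37 mm from the plate's centre in the plate's axes. Belongs over stage_hole0.
- plate_hole1 (a point): Centre of cover-plate hole 1 (a through hole, 13 mm diameter) at the plate's underside, at x +52, y -37 mm from the plate's centre in the plate's axes. Belongs over stage_hole1.
- plate_hole2 (a point): Centre of cover-plate hole 2 (a through hole, 13 mm diameter) at the plate's underside, at x +52, y +37 mm from the plate's centre in the plate's axes. Belongs over stage_hole2.
- plate_hole3 (a point): Centre of cover-plate hole 3 (a through hole, 13 mm diameter) at the plate's underside, at x -28, y +37 mm (the one set in from its corner) from the plate's centre in the plate's axes. Belongs over stage_hole3.
- stage_top (a point): Centre of the top face of the black microscope stage (140 along its x by 110 along its y mm, top 40 mm above the bench; fixed, does not move), axes as the stage, z up. It has a round glass window, 44 mm across, in the middle and four small threaded holes with brass rims.
- stage_hole0 (a point): Centre of threaded hole 0 (6 mm diameter, brass rim 10 mm across) in the stage's top face, at x -52, y -37 mm from the stage's centre in the stage's axes.
- stage_hole1 (a point): Centre of threaded hole 1 (6 mm diameter, brass rim 10 mm across) in the stage's top face, at x +52, y -37 mm from the stage's centre in the stage's axes.
- stage_hole2 (a point): Centre of threaded hole 2 (6 mm diameter, brass rim 10 mm across) in the stage's top face, at x +52, y +37 mm from the stage's centre in the stage's axes.
- stage_hole3 (a point): Centre of threaded hole 3 (6 mm diameter, brass rim 10 mm across) in the stage's top face, at x -28, y +37 mm (the one set in from its corner) from the stage's centre in the stage's axes.
- lens: Bystander: black objective lens with a yellow band, 34 mm diameter, 52 mm tall, standing; origin at its underside.
- slidebox: Bystander: closed blue slide box with a white seam, 85 by 100 by 32 mm; origin at its underside.
- cleaner: Bystander: white bottle with a blue cap, 40 mm diameter, 100 mm tall; origin at its underside.

How it is judged:
By the outcome, as a careful person would: the job done as asked, in the order asked, and still so for the second after the job is handed in, while the arm keeps its last pose, push and grip.
It also fails if it takes over 72 s, if anything falls off the work surface, if the arm or the gripper's body presses on something with over 40 N, if the wrist force passes 120 N, or if a joint passes its speed limit or range.

## Working session

There is one attempt and no reset: what is moved stays moved. The work goes in short steps, Python scripts to look and compute and a tool call to move; the robot and the scene stay as the last step left them, time stands still between calls to the robot, and variables do not carry over. Pictures are saved under pics/ and viewed, and the job is handed in when it is done.

Besides the shell and the picture viewer there is one more tool, called after ">>>" as name(argument=value, ...), one argument or row to a line, values as JSON. step_arm: Moves the arm, as the interface text tells. Its arguments: {"type":"object","properties":{"plan":{"type":"array","items":{"type":"object","properties":{"jaw":{"type":"number"},"slide":{"type":"array","items":{"type":"number"}},"yaw":{"type":"number"}}}},"force":{"type":"number"}},"required":["plan"]}

```bash
mkdir -p pics; cat > h.py <<'E'
import numpy as np, cv2
from rig import status, optics, ctrl
def snap(n,f):
    s=status.sense(); im=optics.read_camera(n); cv2.imwrite(f'pics/{f}.png',im[:,:,::-1]); return s,im
E
python3 - <<'E'
from h import *
for n in ["scene","top","wrist"]:
    s,im=snap(n,n+"0"); print(n,optics.camera_model(n))
print(status.sense())
E
```

```text
scene {'vertical_fov': 44.43752713347306, 'cx': 314.75451955837895, 'cy': 202.4449692398177, 'eye': array([1128.74120758,  -70.0695855 ,  975.78680777]), 'orientation': array([0.19160518, 0.17527408, 0.63526218, 0.72732964])}
top {'vertical_fov': 45.718783587180305, 'cx': 324.1549666575511, 'cy': 195.57707533536978, 'eye': array([ 454.05319733,  -37.55595914, 1179.77626495]), 'orientation': array([ 0.05073059, -0.03635432, -0.69681106,  0.7145342 ])}
wrist {'vertical_fov': 66.99669536358262, 'cx': 316.79461442468056, 'cy': 199.8763743703465, 'mount': array([[-4.49471489e-05, -9.62265588e-01, -2.72111993e-01,
        -7.64921492e+01],
       [-7.19444043e-05,  2.72111996e-01, -9.62265585e-01,
        -1.56802732e+02],
       [ 9.99999996e-01, -2.36741593e-05, -8.14602829e-05,
         5.21656758e-01],
       [ 0.00000000e+00,  0.00000000e+00,  0.00000000e+00,
         1.00000000e+00]])}
{'time': 0.15, 'joint_pos': array([ 1.13458871e+00,  1.30979800e-01,  1.48903088e+00,  7.34774015e-06,
        1.52301390e+00, -8.53718203e-02]), 'joint_vel': array([-0.00089277, -0.00363654, -0.00316221, -0.00055362,  0.00057696,
        0.00015569]), 'tau': array([ 7.69148755e-04, -5.60479975e+01, -4.92331624e+01,  7.68898800e-02,
        3.07141291e-02, -1.08885547e-04]), 'position': array([205.98683204, 563.07237996, 225.83217184]), 'eef_rot': array([ 0.69674358, -0.12353716,  0.12327107, -0.69576663]), 'wrist_force': array([ 0.08524496, -0.63178697, -0.56142992]), 'ft_torque': array([-0.00266476,  0.06810582, -0.04582459]), 'finger_gap': 1.001585675905852}
```

View pics/scene0.png

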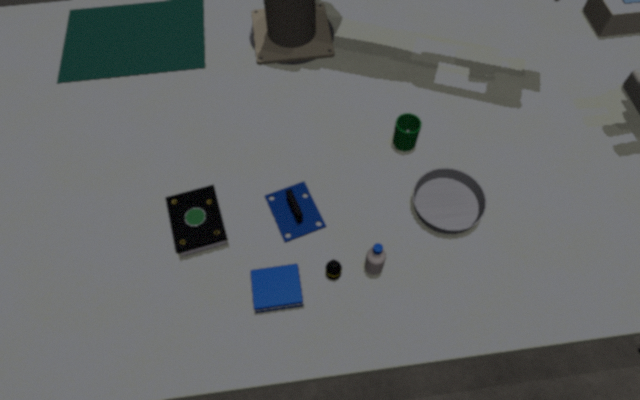

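View pics/top0.png

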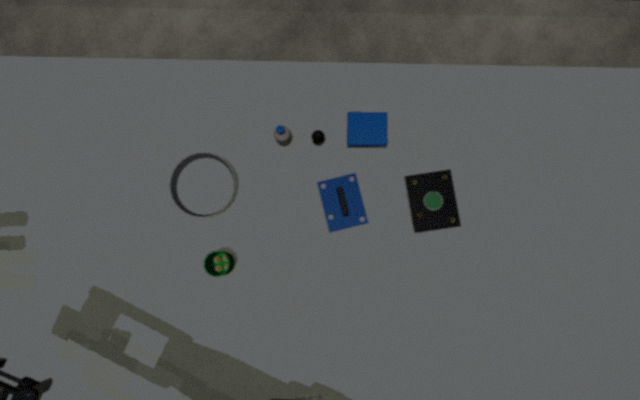

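View pics/wrist0.png

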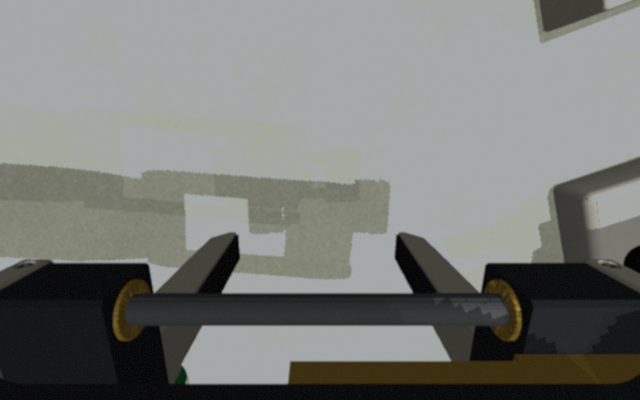

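```bash
cat >> h.py <<'E'
from scipy.spatial.transform import Rotation as Rn
def ray(name,px,s=None):
    m=optics.camera_model(name); f=200/np.tan(np.radians(m['vertical_fov']/2))
    px=np.atleast_2d(px).astype(float)
    d=np.c_[(px[:,0]-m['cx'])/f,-(px[:,1]-m['cy'])/f,-np.ones(len(px))]
    if 'eye' in m: return m['eye'],d@Rn.from_quat(m['orientation']).as_matrix().T
    R=Rn.from_quat(s['eef_rot']).as_matrix(); M=m['mount']
    return R@M[:3,3]+s['position'], d@(R@M[:3,:3]).T
def onz(name,px,z,s=None):
    o,d=ray(name,px,s); t=(z-o[2])/d[:,2]; return o+d*t[:,None]
def proj(name,P,s=None):
    m=optics.camera_model(name); f=200/np.tan(np.radians(m['vertical_fov']/2)); P=np.atleast_2d(P)
    if 'eye' in m: c=(P-m['eye'])@Rn.from_quat(m['orientation']).as_matrix()
    else:
        R=Rn.from_quat(s['eef_rot']).as_matrix(); M=m['mount']
        c=(P-(R@M[:3,3]+s['position']))@(R@M[:3,:3])
    return np.c_[m['cx']+f*c[:,0]/-c[:,2], m['cy']-f*c[:,1]/-c[:,2]]
def blobs(mask,amin=30):
    n,l,st,c=cv2.connectedComponentsWithStats(mask.astype(np.uint8)*255)
    return [(c[i],st[i,4],st[i,:4],l==i) for i in range(1,n) if st[i,4]>=amin]
E
python3 - <<'E'
from h import *
for n in ["scene","top"]:
    im=cv2.imread(f'pics/{n}0.png'); hsv=cv2.cvtColor(im,cv2.COLOR_BGR2HSV)
    for nm,lo,hi in [("green",(50,120,20),(75,255,255)),("blue",(100,120,60),(125,255,255)),("yellow",(18,90,60),(35,255,255)),("black",(0,0,0),(180,255,45))]:
        for c,a,b,m in blobs(cv2.inRange(hsv,lo,hi)>0,6 if nm=="yellow" else 30):
            print(n,nm,c.round(1),a,b,onz(n,c,{'green':37,'blue':5,'yellow':40,'black':40}[nm])[0].round(0))
E
python3 - <<'E'
import cv2
a=cv2.imread('pics/top0.png')[100:290,150:480]; cv2.imwrite('pics/topz.png',cv2.convertScaleAbs(cv2.resize(a,None,fx=2.4,fy=2.4,interpolation=cv2.INTER_CUBIC),alpha=1.8))
E
```

```text
scene green [406.3 131.5] 677 [394 114  26  36] [422. 236.  37.]
scene green [194.8 216.2] 169 [187 210  16  14] [ 586. -274.   37.]
scene blue [294.5 212.1] 1653 [266 183  59  58] [588. -56.   5.]
scene blue [377.4 248.1] 65 [373 244   9   9] [702. 112.   5.]
scene blue [275.8 286.5] 1886 [251 264  51  46] [ 759. -114.    5.]
scene yellow [173.1 200.9] 7 [172 200   4   3] [ 542. -321.   40.]
scene yellow [207.9 201.3] 7 [207 200   3   4] [ 554. -244.   40.]
scene black [290.7  21.4] 2141 [265   0  51  48] [-3.  1. 40.]
scene black [596.8  14. ] 529 [584   0  26  34] [ 91. 858.  40.]
scene black [330.9  29.7] 34 [328  23   6  16] [ 46. 108.  40.]
scene black [296.5  60.8] 100 [280  58  34   6] [152.  -0.  40.]
scene black [633.1  91.1] 319 [624  75  16  37] [379. 828.  40.]
scene black [408.3 122.5] 268 [398 115  21  16] [398. 245.  40.]
scene black [404.1 139.9] 359 [394 127  24  24] [448. 224.  40.]
scene black [195.6 219.6] 2403 [167 186  60  67] [ 597. -272.   40.]
scene black [293.8 206.3] 263 [286 190  16  34] [593. -56.  40.]
scene black [434.7 226.9] 80 [418 215  39  18] [685
[... 388 characters left out ...]
7.   5.]
top yellow [217.4 258.8] 23 [214 257   7   5] [437. 239.  40.]
top yellow [219.2 268.2] 19 [216 266   6   6] [414. 233.  40.]
top black [317.8 137.3] 136 [312 131  13  14] [739.   7.  40.]
top black [285.8 141.5] 39 [279 136  12   9] [727.  85.  40.]
top black [182.1 178.1] 260 [172 154  42  60] [630. 336.  40.]
top black [432. 201.] 2233 [406 170  54  62] [ 588. -272.   40.]
top black [342.3 200.9] 150 [337 187  11  29] [583. -57.  40.]
top black [210.8 264.2] 169 [205 253  15  22] [423. 254.  40.]
top black [230.3 261.7] 91 [224 252  11  22] [431. 208.  40.]
top black [  2.  362.3] 41 [  0 359   6   9] [182. 734.  40.]
top black [ 22.9 388.1] 888 [  0 371  51  29] [126. 678.  40.]
```

View pics/topz.png

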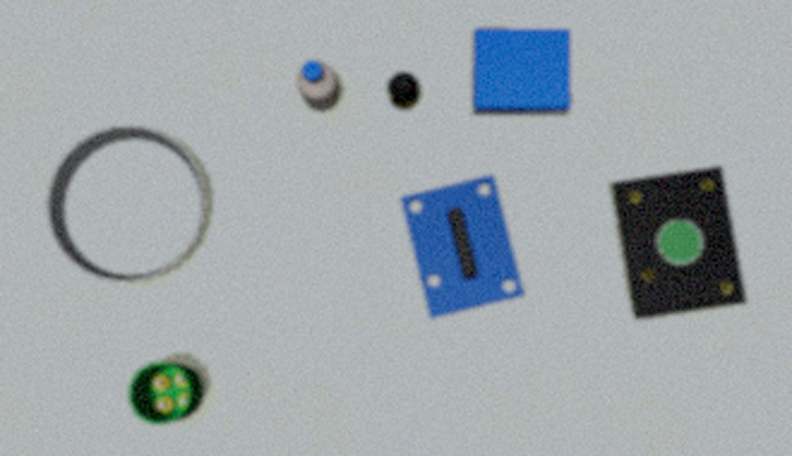

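```bash
python3 - <<'E'
from h import *
print("dish", onz('top',[[170,184],[204,152.5],[204,217]],35).round(1))
s=status.sense(); R=Rn.from_quat(s['eef_rot']).as_matrix(); print(R.round(3))
sc=cv2.imread('pics/scene0.png')[90:250,360:520]; cv2.imwrite('pics/scz.png',cv2.convertScaleAbs(cv2.resize(sc,None,fx=3.7,fy=3.7,interpolation=cv2.INTER_CUBIC),alpha=1.8))
a=cv2.imread('pics/top0.png')[140:290,160:250]; cv2.imwrite('pics/topz2.png',cv2.convertScaleAbs(cv2.resize(a,None,fx=4,fy=4,interpolation=cv2.INTER_CUBIC),alpha=1.8))
E
```

```text
dish [[615.1 366.7  35. ]
 [695.7 287.4  35. ]
 [536.1 278.2  35. ]]
[[ 0.939 -0.001  0.344]
 [-0.344 -0.001  0.939]
 [-0.    -1.    -0.001]]
```

View pics/scz.png

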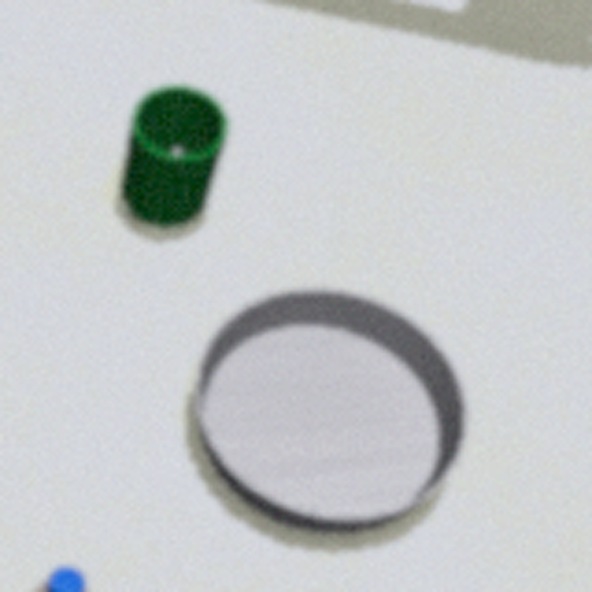

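View pics/topz2.png

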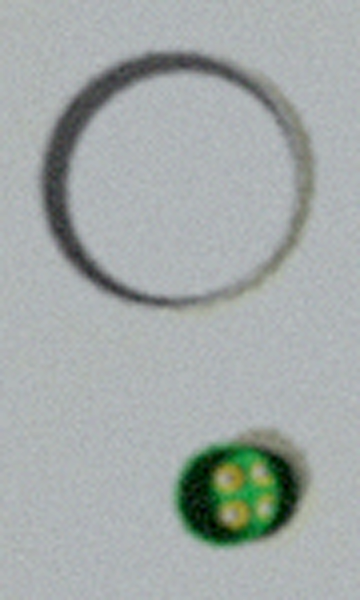

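```bash
python3 - <<'E'
from h import *
print(onz('scene',[[408.6,123.2]],75), onz('top',[[216.6,264.1],[204.25,264],[216.6,251.75],[216.6,276.5]],75))
# scene dish rim
print(onz('scene',[[360+200/3.7,90+400/3.7],[360+466/3.7,90+415/3.7],[360+318/3.7,90+290/3.7]],35))
E
```

```text
[[427.64785227 233.96546773  75.        ]] [[424.8319894  231.56606117  75.        ]
 [424.295416   260.30476348  75.        ]
 [453.19929301 233.10839296  75.        ]
 [396.5312219  230.02734695  75.        ]]
[[606.21765429 211.30870345  35.        ]
 [638.31149705 365.93794187  35.        ]
 [538.52301312 302.41479129  35.        ]]
```

>>> step_arm(
  plan=[
    {"jaw": -1, "slide": [0.58, -0.88, -0.33], "yaw": 0.22},
    {"jaw": -1, "slide": [0.58, -0.88, -0.33], "yaw": 0.22},
    {"jaw": -1, "slide": [0.58, -0.88, -0.33], "yaw": 0.22},
    {"jaw": -1, "slide": [0.58, -0.88, -0.33], "yaw": 0.22},
    {"jaw": -1, "slide": [0.58, -0.88, -0.33], "yaw": 0.22},
    {"jaw": -1, "slide": [0.58, -0.88, -0.33], "yaw": 0.22},
    {"jaw": -1, "slide": [0.58, -0.88, -0.33], "yaw": 0.22},
    {"jaw": -1, "slide": [0.58, -0.88, -0.33], "yaw": 0.22},
    {"jaw": -1, "slide": [0.58, -0.88, -0.33], "yaw": 0.22},
    {"jaw": -1, "slide": [0.58, -0.88, -0.33], "yaw": 0.22},
    {"jaw": -1, "slide": [0.58, -0.88, -0.33], "yaw": 0.22},
    {"jaw": -1, "slide": [0.58, -0.88, -0.33], "yaw": 0.22},
    {"jaw": -1, "slide": [0.58, -0.88, -0.33], "yaw": 0.22},
    {"jaw": -1, "slide": [0.58, -0.88, -0.33], "yaw": 0.22},
    {"jaw": -1, "slide": [0.58, -0.88, -0.33], "yaw": 0.22},
    {"jaw": -1},
  ],
)

```text
schema error: expected keys jaw, slide, yaw
```

```bash
python3 - <<'E'
from h import *
s,im=snap('wrist','w1'); print(s['position'],Rn.from_quat(s['eef_rot']).as_matrix()[:,2])
E
```

```text
[205.98683204 563.07237996 225.83217184] [ 0.34368271  0.93908475 -0.00142609]
```

View pics/w1.png

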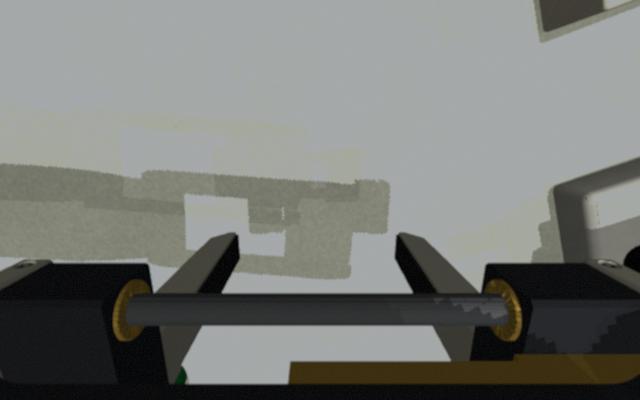

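>>> step_arm(
  plan=[
    {"jaw": -1, "slide": [0.58, -0.88, -0.33], "yaw": 0.22},
    {"jaw": -1, "slide": [0.58, -0.88, -0.33], "yaw": 0.22},
    {"jaw": -1, "slide": [0.58, -0.88, -0.33], "yaw": 0.22},
    {"jaw": -1, "slide": [0.58, -0.88, -0.33], "yaw": 0.22},
    {"jaw": -1, "slide": [0.58, -0.88, -0.33], "yaw": 0.22},
    {"jaw": -1, "slide": [0.58, -0.88, -0.33], "yaw": 0.22},
    {"jaw": -1, "slide": [0.58, -0.88, -0.33], "yaw": 0.22},
    {"jaw": -1, "slide": [0.58, -0.88, -0.33], "yaw": 0.22},
    {"jaw": -1, "slide": [0.58, -0.88, -0.33], "yaw": 0.22},
    {"jaw": -1, "slide": [0.58, -0.88, -0.33], "yaw": 0.22},
    {"jaw": -1, "slide": [0.58, -0.88, -0.33], "yaw": 0.22},
    {"jaw": -1, "slide": [0.58, -0.88, -0.33], "yaw": 0.22},
    {"jaw": -1, "slide": [0.58, -0.88, -0.33], "yaw": 0.22},
    {"jaw": -1, "slide": [0.58, -0.88, -0.33], "yaw": 0.22},
    {"jaw": -1, "slide": [0.58, -0.88, -0.33], "yaw": 0.22},
    {"jaw": -1, "slide": [0, 0, 0], "yaw": 0},
  ],
)

```text
time: 1.8
position: [424.1, 231.0, 101.6]
eef_rot: [0.708, -0.003, 0.002, -0.707]
wrist_force: [0.1, 0.8, -0.6]
finger_gap: 1.003
```

```bash
python3 - <<'E'
from h import *
s,im=snap('wrist','w1'); print(s['position'],Rn.from_quat(s['eef_rot']).as_matrix()[:,2],s['wrist_force'])
E
```

```text
[424.10672164 230.97251119 101.61081673] [ 0.00726858  0.99997232 -0.00159001] [ 0.06838425  0.78216192 -0.60724507]
```

View pics/w1.png

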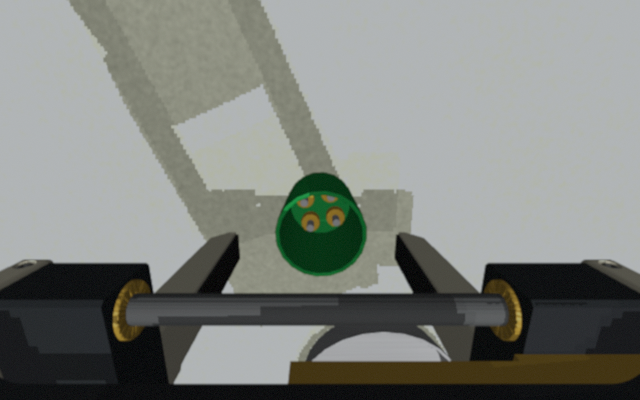

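```bash
python3 - <<'E'
from h import *
im=cv2.imread('pics/w1.png'); s=status.sense(); hsv=cv2.cvtColor(im,cv2.COLOR_BGR2HSV)
g=cv2.inRange(hsv,(50,120,20),(75,255,255))>0
ys,xs=np.nonzero(g); print(xs.min(),xs.max(),ys.min(),ys.max())
p=onz('wrist',[[xs.min(),232],[xs.max(),232],[321,ys.max()],[321,190]],75,s); print(p.round(1))
b=proj('wrist',[[424.1,231,0]],s);print(b)
E
```

```text
276 365 174 275
[[421.  206.5  75. ]
 [421.4 264.5  75. ]
 [452.5 235.7  75. ]
 [393.  235.9  75. ]]
[[314.50993619 203.75236302]]
```

>>> step_arm(
  plan=[
    {"jaw": -1, "slide": [0, 0.1, -0.4], "yaw": 0},
    {"jaw": -1, "slide": [0, 0, -0.7], "yaw": 0},
    {"jaw": -1, "slide": [0, 0, -0.7], "yaw": 0},
    {"jaw": -1, "slide": [0, 0, -0.5], "yaw": 0},
    {"jaw": -1, "slide": [0, 0, -0.2], "yaw": 0},
    {"jaw": 1, "slide": [0, 0, 0], "yaw": 0},
    {"jaw": 1, "slide": [0, 0, 0], "yaw": 0},
    {"jaw": 1, "slide": [0, 0, 0], "yaw": 0},
    {"jaw": 1, "slide": [0, 0, 0], "yaw": 0},
    {"jaw": 1, "slide": [0, 0, 0], "yaw": 0},
    {"jaw": 1, "slide": [0, 0, 0], "yaw": 0},
    {"jaw": 1, "slide": [0, 0, 0], "yaw": 0},
  ],
  force=8,
)

```text
time: 3.05
position: [424.2, 236.0, 41.0]
eef_rot: [-0.707, 0.002, -0.002, 0.707]
wrist_force: [-0.8, -1.7, 4.8]
finger_gap: 0.662
```

>>> step_arm(
  plan=[
    {"jaw": 1, "slide": [0, 0, 0.2], "yaw": 0},
    {"jaw": 1, "slide": [0, 0, 0.4], "yaw": 0},
    {"jaw": 1, "slide": [0, 0.2, 0.2], "yaw": 0},
    {"jaw": 1, "slide": [0.3, 0.4, 0], "yaw": 0},
    {"jaw": 1, "slide": [0.5, 0.4, 0], "yaw": 0},
    {"jaw": 1, "slide": [0.5, 0.4, 0], "yaw": 0},
    {"jaw": 1, "slide": [0.5, 0.4, 0], "yaw": 0},
    {"jaw": 1, "slide": [0.4, 0.2, 0], "yaw": 0},
    {"jaw": 1, "slide": [0.2, 0, 0], "yaw": 0},
    {"jaw": 1, "slide": [0, 0, 0], "yaw": 0},
  ],
)

```text
time: 4.05
position: [484.1, 286.1, 60.6]
eef_rot: [-0.707, 0.002, -0.002, 0.707]
wrist_force: [-0.4, -1.0, -1.8]
finger_gap: 0.664
```

```bash
cat >> h.py <<'E'
def view2(tag,sc=(330,80,540,270),w=True):
    s=status.sense(); print(s['time'],s['position'].round(1),s['wrist_force'].round(1),round(s['finger_gap'],3))
    _,a=snap('scene',tag+'s'); x0,y0,x1,y1=sc
    A=cv2.resize(a[y0:y1,x0:x1,::-1],None,fx=2.2,fy=2.2,interpolation=cv2.INTER_CUBIC); A=cv2.convertScaleAbs(A,alpha=1.7)
    if w:
        _,b=snap('wrist',tag+'w'); B=cv2.resize(b[:,:,::-1],None,fx=A.shape[0]/400*.75,fy=A.shape[0]/400*.75)
        C=np.zeros((A.shape[0],A.shape[1]+B.shape[1],3),np.uint8); C[:,:A.shape[1]]=A; C[:B.shape[0],A.shape[1]:]=B; A=C
    if A.shape[1]>800: A=cv2.resize(A,None,fx=800/A.shape[1],fy=800/A.shape[1])
    cv2.imwrite(f'pics/{tag}.png',A)
E
python3 -c "
from h import *
view2('a1')"
```

```text
4.05 [484.1 286.1  60.6] [-0.4 -1.  -1.8] 0.664
```

View pics/a1.png

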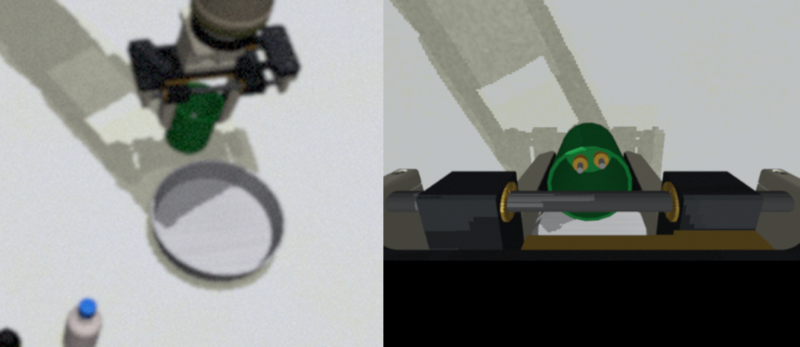

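>>> step_arm(
  plan=[
    {"jaw": 1, "slide": [0.4, 0, 0], "yaw": 0},
    {"jaw": 1, "slide": [0.4, 0, 0], "yaw": 0},
    {"jaw": 1, "slide": [0.2, 0, 0], "yaw": 0},
    {"jaw": 1, "slide": [0.2, 0, 0], "yaw": 0},
    {"jaw": 1, "slide": [0.2, 0, 0], "yaw": 0},
    {"jaw": 1, "slide": [0.2, 0, 0], "yaw": 0},
  ],
)

```text
time: 4.75
position: [523.9, 286.0, 60.4]
eef_rot: [-0.707, 0.002, -0.002, 0.707]
wrist_force: [-2.4, 0.3, 0.3]
finger_gap: 0.658
```

```bash
python3 -c "
from h import *
view2('a2')"
```

```text
4.75 [523.9 286.   60.4] [-2.4  0.3  0.3] 0.658
```

View pics/a2.png

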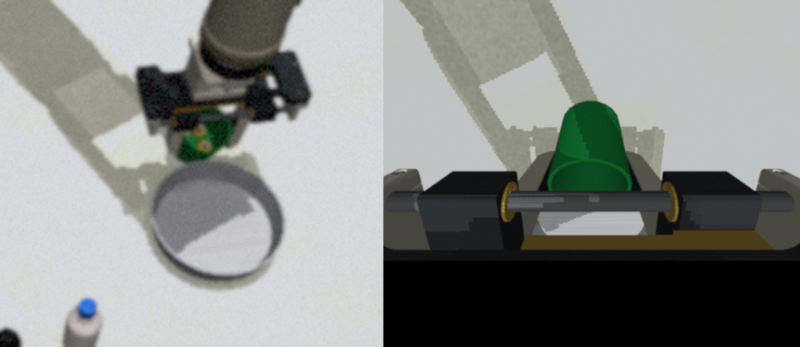

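>>> step_arm(
  plan=[
    {"jaw": 1, "slide": [0.3, 0, 0], "yaw": 0},
    {"jaw": 1, "slide": [0.3, 0, 0], "yaw": 0},
    {"jaw": 1, "slide": [0.3, 0, 0], "yaw": 0},
    {"jaw": 1, "slide": [0.3, 0, 0], "yaw": 0},
    {"jaw": 1, "slide": [0.3, 0, 0], "yaw": 0},
    {"jaw": 1, "slide": [0.3, 0, 0], "yaw": 0},
    {"jaw": 1, "slide": [0.2, 0, 0], "yaw": 0},
  ],
)

```text
time: 5.55
position: [574.5, 285.8, 60.3]
eef_rot: [0.707, -0.002, 0.002, -0.707]
wrist_force: [-1.7, 0.1, -0.4]
finger_gap: 0.637
```

```bash
python3 -c "
from h import *
view2('a3')"
```

```text
5.55 [574.5 285.8  60.3] [-1.7  0.1 -0.4] 0.637
```

View pics/a3.png

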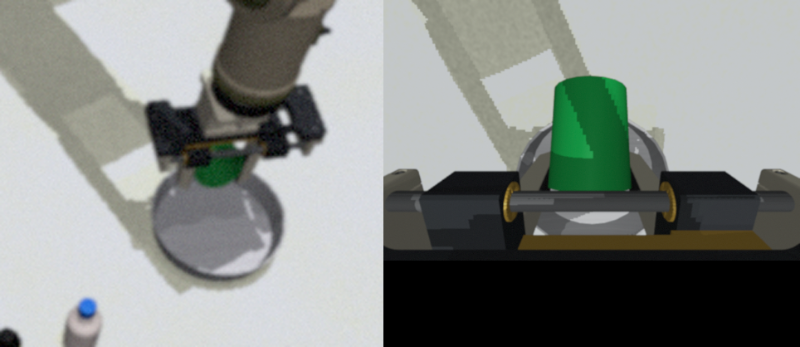

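>>> step_arm(
  plan=[
    {"jaw": 1, "slide": [0.1, 0, -0.2], "yaw": 0},
    {"jaw": 1, "slide": [0, 0, -0.2], "yaw": 0},
    {"jaw": 1, "slide": [0, 0, -0.2], "yaw": 0},
    {"jaw": 1, "slide": [0, 0, -0.2], "yaw": 0},
    {"jaw": 1, "slide": [0, 0, -0.2], "yaw": 0},
  ],
)

```text
time: 6.15
position: [576.5, 286.1, 35.3]
eef_rot: [-0.707, 0.002, -0.002, 0.707]
wrist_force: [1.6, -0.3, 3.7]
finger_gap: 0.636
```

```bash
python3 -c "
from h import *
view2('a4')"
```

```text
6.15 [576.5 286.1  35.3] [ 1.6 -0.3  3.7] 0.636
```

View pics/a4.png

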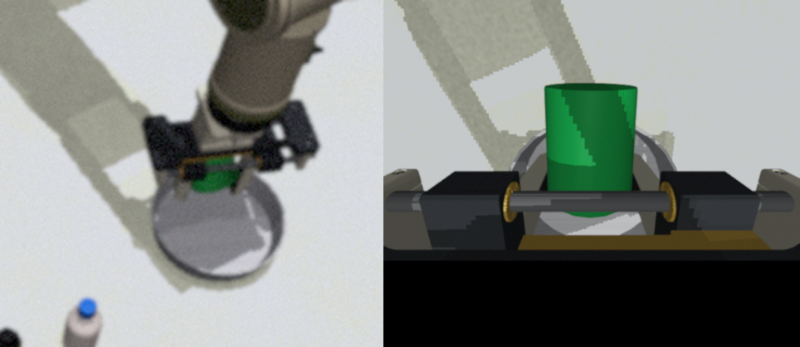

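>>> step_arm(
  plan=[
    {"jaw": 1, "slide": [-0.1, 0, -0.05], "yaw": 0},
    {"jaw": 1, "slide": [-0.1, 0, -0.05], "yaw": 0},
    {"jaw": 1, "slide": [0, 0, 0], "yaw": 0},
    {"jaw": 1, "slide": [0, 0, 0], "yaw": 0},
    {"jaw": 1, "slide": [0, 0, 0], "yaw": 0},
  ],
)

```text
time: 6.75
position: [571.0, 286.1, 32.9]
eef_rot: [-0.707, 0.002, -0.002, 0.707]
wrist_force: [0.7, 0.6, 2.0]
finger_gap: 0.635
```

```bash
python3 -c "
from h import *
view2('a5')"
```

```text
6.75 [571.  286.1  32.9] [0.7 0.6 2. ] 0.635
```

View pics/a5.png

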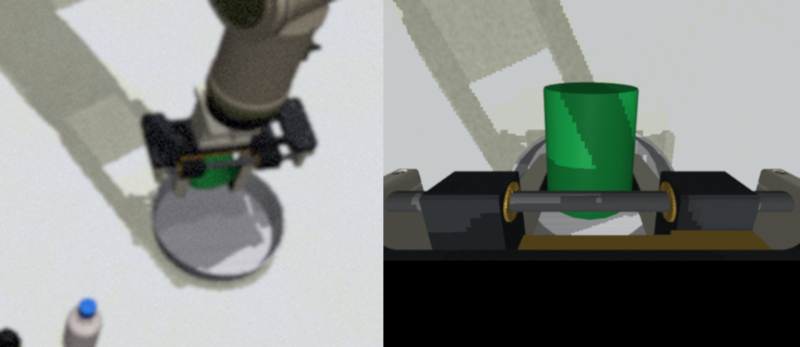

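```bash
python3 - <<'E'
import cv2
a=cv2.imread('pics/a5s.png')[130:240,400:500]; cv2.imwrite('pics/z.png',cv2.convertScaleAbs(cv2.resize(a,None,fx=5.4,fy=5.4,interpolation=cv2.INTER_CUBIC),alpha=2))
E
python3 -c "
from h import *
s=status.sense(); P=[[x,286,z] for x,z in ((535,35),(571,44),(590,5),(560,5))]; print(proj('scene',P), proj('wrist',P,s))"
```

```text
[[438.5964734  167.94504633]
 [443.5349953  178.82085229]
 [442.04366152 194.88002398]
 [438.69016329 183.969188  ]] [[314.86126847 193.47478451]
 [315.22490325 263.18190437]
 [315.67898493 261.30047231]
 [315.39602184 219.22630178]]
```

View pics/z.png

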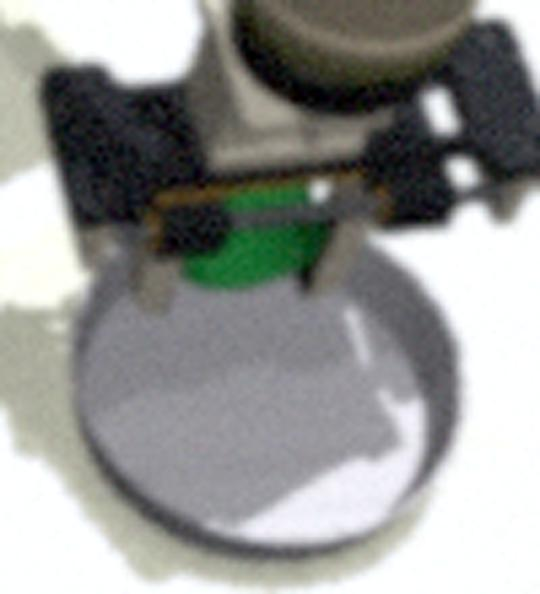

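>>> step_arm(
  plan=[
    {"jaw": 1, "slide": [0.3, 0, 0.1], "yaw": 0},
    {"jaw": 1, "slide": [-0.3, 0, 0], "yaw": 0},
    {"jaw": 1, "slide": [0.3, 0, 0.1], "yaw": 0},
    {"jaw": 1, "slide": [-0.3, 0, 0], "yaw": 0},
    {"jaw": 1, "slide": [0.4, 0, 0], "yaw": 0},
    {"jaw": 1, "slide": [0.4, 0, 0.3], "yaw": 0},
    {"jaw": 1, "slide": [0.2, 0, 0.6], "yaw": 0},
    {"jaw": 1, "slide": [0, 0, 0.8], "yaw": 0},
    {"jaw": 1, "slide": [0, 0, 0.8], "yaw": 0},
    {"jaw": 1, "slide": [0, 0, 0.5], "yaw": 0},
  ],
)

```text
time: 7.85
position: [597.4, 286.3, 115.6]
eef_rot: [-0.707, 0.001, -0.003, 0.707]
wrist_force: [0.8, 0.5, -1.8]
finger_gap: 0.638
```

```bash
python3 -c "
from h import *
view2('a6')"
```

```text
7.85 [597.4 286.3 115.6] [ 0.8  0.5 -1.8] 0.638
```

View pics/a6.png

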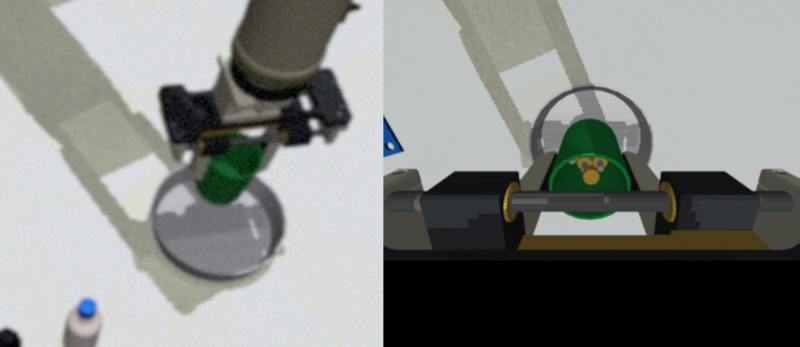

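>>> step_arm(
  plan=[
    {"jaw": 1, "slide": [-0.5, 0, 0], "yaw": 0},
    {"jaw": 1, "slide": [-0.7, 0, 0], "yaw": 0},
    {"jaw": 1, "slide": [-0.8, 0, 0], "yaw": 0},
    {"jaw": 1, "slide": [-0.8, 0, 0], "yaw": 0},
    {"jaw": 1, "slide": [-0.8, 0, -0.2], "yaw": 0},
    {"jaw": 1, "slide": [-0.6, 0, -0.5], "yaw": 0},
    {"jaw": 1, "slide": [-0.3, 0, -0.6], "yaw": 0},
    {"jaw": 1, "slide": [0, 0, -0.6], "yaw": 0},
    {"jaw": 1, "slide": [0, 0, -0.3], "yaw": 0},
    {"jaw": 1, "slide": [0.3, 0, 0], "yaw": 0},
    {"jaw": 1, "slide": [0.4, 0, 0], "yaw": 0},
    {"jaw": 1, "slide": [0.4, 0, 0], "yaw": 0},
    {"jaw": 1, "slide": [0.4, 0, 0], "yaw": 0},
    {"jaw": 1, "slide": [0.4, 0, 0], "yaw": 0},
    {"jaw": 1, "slide": [0.4, 0, 0], "yaw": 0},
    {"jaw": 1, "slide": [0.4, 0, 0], "yaw": 0},
    {"jaw": 1, "slide": [0.4, 0, 0], "yaw": 0},
    {"jaw": 1, "slide": [0.2, 0, 0], "yaw": 0},
  ],
)

```text
time: 9.75
position: [567.2, 285.9, 57.9]
eef_rot: [0.707, -0.002, 0.002, -0.707]
wrist_force: [-0.9, -0.0, 0.0]
finger_gap: 0.635
```

```bash
python3 -c "
from h import *
view2('a7')"
```

```text
9.75 [567.2 285.9  57.9] [-0.9 -0.   0. ] 0.635
```

View pics/a7.png

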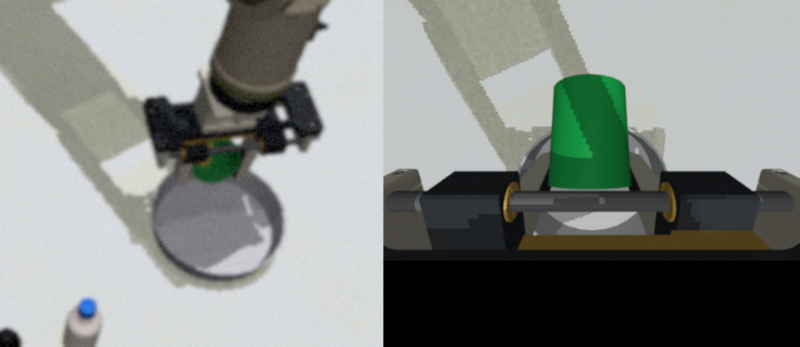

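>>> step_arm(
  plan=[
    {"jaw": 1, "slide": [0, 0, -0.2], "yaw": 0},
    {"jaw": 1, "slide": [0, 0, -0.2], "yaw": 0},
    {"jaw": 1, "slide": [0, 0, -0.2], "yaw": 0},
    {"jaw": 1, "slide": [0, 0, -0.2], "yaw": 0},
    {"jaw": 1, "slide": [0, 0, -0.2], "yaw": 0},
    {"jaw": 1, "slide": [0, 0, 0], "yaw": 0},
    {"jaw": 1, "slide": [0, 0, 0], "yaw": 0},
    {"jaw": 1, "slide": [0, 0, 0], "yaw": 0},
    {"jaw": 1, "slide": [0, 0, 0], "yaw": 0},
    {"jaw": 1, "slide": [0, 0, 0], "yaw": 0},
  ],
)

```text
time: 10.85
position: [565.8, 285.9, 32.6]
eef_rot: [0.707, -0.002, 0.002, -0.707]
wrist_force: [0.8, 0.0, 1.0]
finger_gap: 0.633
```

```bash
python3 -c "
from h import *
view2('a8',(400,130,500,240))"
```

```text
10.85 [565.8 285.9  32.6] [0.8 0.  1. ] 0.633
```

View pics/a8.png

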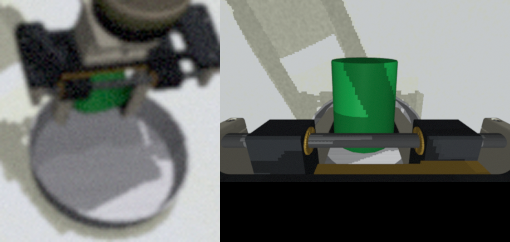

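```bash
python3 - <<'E'
from h import *
s=status.sense(); 
im=cv2.imread('pics/a8w.png'); hsv=cv2.cvtColor(im,cv2.COLOR_BGR2HSV); g=cv2.inRange(hsv,(50,120,20),(75,255,255))>0
ys,xs=np.nonzero(g[:,300:335]); print(ys.min(),ys.max())
P=np.array([565.8,286,43.6])
for a in (95,105,115,125,135,145):
    t=np.radians(a); f=np.array([-np.sin(t),0,-np.cos(t)]); u=np.array([-np.cos(t),0,np.sin(t)])
    print(a,proj('wrist',[P+52*f+29*u,P+52*f-29*u,P-23*f+30.5*u],s)[:,1].round())
cv2.imwrite('pics/z.png',im[60:320,180:460][::1])
E
```

```text
127 337
95 [188. 155. 342.]
105 [210. 151. 342.]
115 [238. 150. 340.]
125 [268. 153. 336.]
135 [300. 160. 330.]
145 [329. 173. 322.]
```

View pics/z.png

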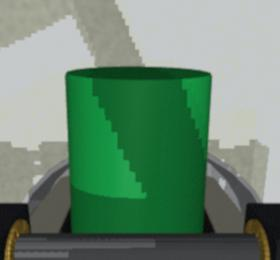

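```bash
python3 - <<'E'
from h import *
s=status.sense(); 
for px,w in (([320,133],141),([320,127],140),([320,140],141)):
    o,d=ray('wrist',[px],s); print(px,o.round(),(o+d[0]*302*58/w).round(1))
E
python3 - <<'E'
import cv2
import numpy as np
im=cv2.imread('pics/a8w.png')
hsv=cv2.cvtColor(im,cv2.COLOR_BGR2HSV); g=cv2.inRange(hsv,(50,100,20),(75,255,255))>0
for y in range(126,290,8):
    xs=np.nonzero(g[y])[0]; print(y,xs.min() if len(xs) else None,xs.max() if len(xs) else None, len(xs))
E
```

```text
[320, 133] [490. 287. 189.] [497.  288.3  62.4]
[320, 127] [490. 287. 189.] [494.6 288.4  60.9]
[320, 140] [490. 287. 189.] [499.7 288.3  63.2]
126 None None 0
134 247 389 143
142 246 390 145
150 247 390 144
158 247 389 143
166 247 389 143
174 248 388 141
182 248 388 141
190 249 387 139
198 249 387 139
206 249 386 138
214 249 386 138
222 249 386 138
230 250 385 136
238 250 385 136
246 250 384 135
254 251 384 134
262 251 383 133
270 250 384 135
278 250 384 135
286 250 383 134
```

>>> step_arm(
  plan=[
    {"jaw": 1, "slide": [0, 0, 0], "yaw": 0},
    {"jaw": 1, "slide": [0, 0, 0], "yaw": 0},
    {"jaw": 1, "slide": [0, 0, -0.1], "yaw": 0},
    {"jaw": 1, "slide": [0, 0, -0.1], "yaw": 0},
    {"jaw": 1, "slide": [0, 0, -0.1], "yaw": 0},
    {"jaw": 1, "slide": [0, 0, -0.1], "yaw": 0},
  ],
  force=30,
)

```text
time: 11.55
position: [569.1, 286.4, 25.4]
eef_rot: [-0.707, -0.0, -0.004, 0.708]
wrist_force: [5.8, -2.0, 9.9]
finger_gap: 0.632
```

```bash
cat >> h.py <<'E'
def cupz(tag):
    s,im=snap('wrist',tag); print(s['time'],s['position'].round(1),s['wrist_force'].round(1),round(s['finger_gap'],3))
    a=cv2.resize(im[60:330,160:480,::-1],None,fx=1.6,fy=1.6); _,sc=snap('scene',tag+'s'); b=cv2.convertScaleAbs(cv2.resize(sc[130:240,400:500,::-1],None,fx=2.8,fy=2.8,interpolation=cv2.INTER_CUBIC),alpha=1.8)
    C=np.zeros((a.shape[0],800,3),np.uint8); C[:,:a.shape[1]]=a; C[:b.shape[0],a.shape[1]:a.shape[1]+b.shape[1]]=b
    cv2.imwrite(f'pics/{tag}c.png',C)
E
python3 -c "
from h import *
cupz('a9')"
```

```text
11.55 [569.1 286.4  25.4] [ 5.8 -2.   9.9] 0.632
```

View pics/a9c.png

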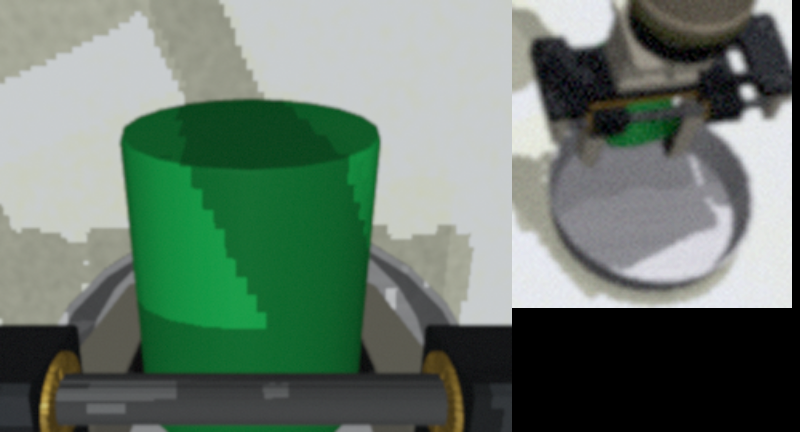

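>>> step_arm(
  plan=[
    {"jaw": 1, "slide": [0, 0, -0.1], "yaw": 0},
    {"jaw": 1, "slide": [0, 0, -0.1], "yaw": 0},
    {"jaw": 1, "slide": [0, 0, 0], "yaw": 0},
    {"jaw": 1, "slide": [0, 0, 0], "yaw": 0},
  ],
)

```text
time: 12.05
position: [569.9, 286.4, 20.8]
eef_rot: [-0.706, -0.001, -0.005, 0.708]
wrist_force: [7.7, -0.7, 8.6]
finger_gap: 0.632
```

```bash
python3 -c "
from h import *
cupz('a10')"
```

```text
12.05 [569.9 286.4  20.8] [ 7.7 -0.7  8.6] 0.632
```

View pics/a10c.png

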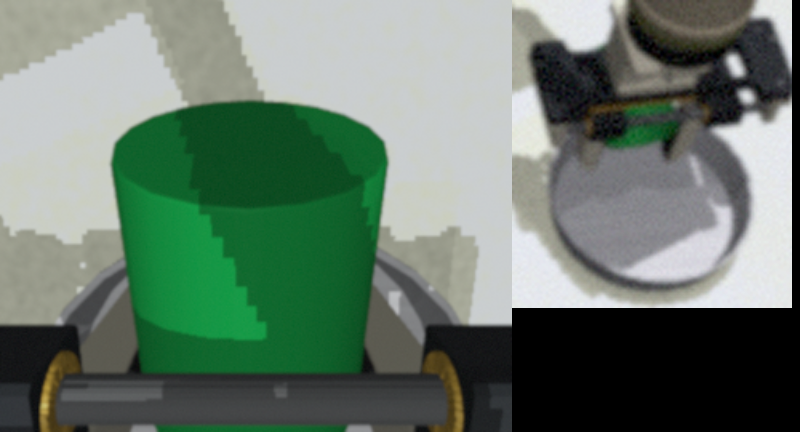

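>>> step_arm(
  plan=[
    {"jaw": 1, "slide": [0, 0, -0.1], "yaw": 0},
    {"jaw": 1, "slide": [0, 0, -0.08], "yaw": 0},
    {"jaw": 1, "slide": [0, 0, 0], "yaw": 0},
    {"jaw": 1, "slide": [0, 0, 0], "yaw": 0},
    {"jaw": 1, "slide": [0, 0, 0], "yaw": 0},
    {"jaw": 1, "slide": [0, 0, 0], "yaw": 0},
  ],
)

```text
time: 12.75
position: [570.1, 286.5, 16.4]
eef_rot: [-0.706, -0.001, -0.005, 0.708]
wrist_force: [8.5, -1.0, 7.4]
finger_gap: 0.634
```

```bash
python3 -c "
from h import *
cupz('a11')"
```

```text
12.75 [570.1 286.5  16.4] [ 8.5 -1.   7.4] 0.634
```

View pics/a11c.png

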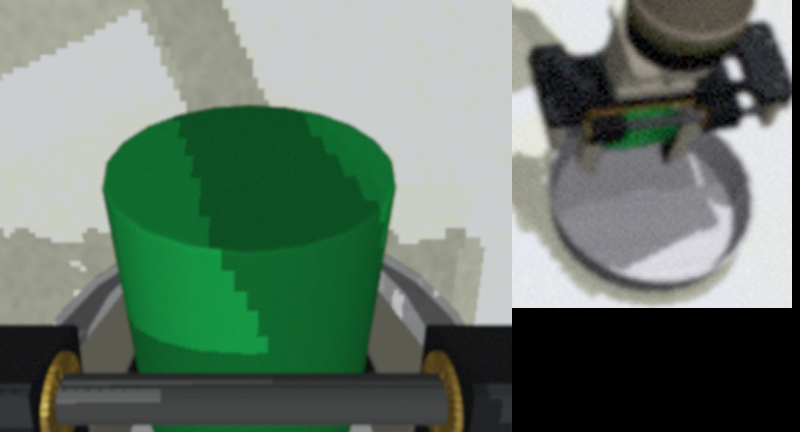

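>>> step_arm(
  plan=[
    {"jaw": 1, "slide": [0, 0, 0.2], "yaw": 0},
    {"jaw": 1, "slide": [0, 0, -0.2], "yaw": 0},
    {"jaw": 1, "slide": [0, 0.05, 0.2], "yaw": 0},
    {"jaw": 1, "slide": [0, -0.05, -0.2], "yaw": 0},
    {"jaw": 1, "slide": [0, 0, 0.2], "yaw": 0},
    {"jaw": 1, "slide": [0, 0, -0.2], "yaw": 0},
    {"jaw": 1, "slide": [0, 0, 0], "yaw": 0},
  ],
)

```text
time: 13.55
position: [566.9, 286.3, 13.9]
eef_rot: [-0.707, 0.001, -0.002, 0.707]
wrist_force: [1.6, 0.0, 6.3]
finger_gap: 0.633
```

```bash
python3 -c "
from h import *
cupz('a12'); snap('top','a12t')
a=cv2.imread('pics/a12t.png')[140:240,150:270]; cv2.imwrite('pics/a12tz.png',cv2.convertScaleAbs(cv2.resize(a,None,fx=5,fy=5,interpolation=cv2.INTER_CUBIC),alpha=1.8))"
```

```text
13.55 [566.9 286.3  13.9] [1.6 0.  6.3] 0.633
```

View pics/a12c.png

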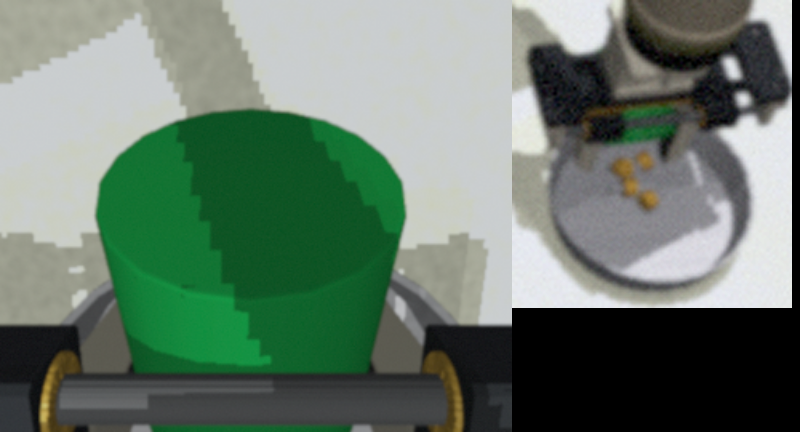

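View pics/a12tz.png

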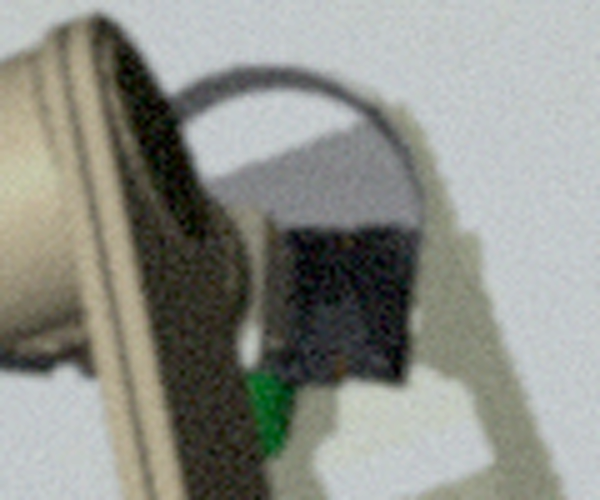

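>>> step_arm(
  plan=[
    {"jaw": 1, "slide": [0, 0, 0.2], "yaw": 0},
    {"jaw": 1, "slide": [0, 0, 0.4], "yaw": 0},
    {"jaw": 1, "slide": [0, 0, 0.7], "yaw": 0},
    {"jaw": 1, "slide": [0, 0, 0.9], "yaw": 0},
    {"jaw": 1, "slide": [0, 0, 0.9], "yaw": 0},
    {"jaw": 1, "slide": [0, 0, 0.9], "yaw": 0},
    {"jaw": 1, "slide": [0, 0, 0.5], "yaw": 0},
    {"jaw": 1, "slide": [0, 0, 0], "yaw": 0},
  ],
)

```text
time: 14.5
position: [567.7, 286.6, 129.3]
eef_rot: [-0.706, 0.0, -0.003, 0.708]
wrist_force: [-0.9, 0.1, -1.5]
finger_gap: 0.635
```

```bash
python3 -c "
from h import *
cupz('a13')"
```

```text
14.5 [567.7 286.6 129.3] [-0.9  0.1 -1.5] 0.635
```

View pics/a13c.png

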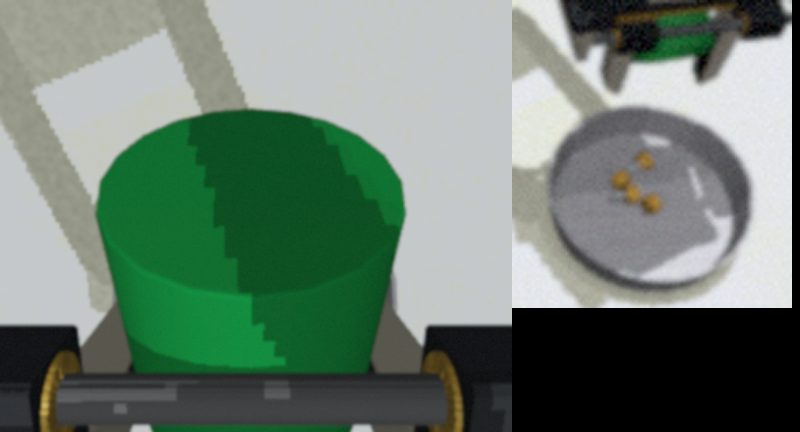

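>>> step_arm(
  plan=[
    {"jaw": 1, "slide": [-0.4, -0.2, 0], "yaw": 0},
    {"jaw": 1, "slide": [-0.8, -0.3, 0], "yaw": 0},
    {"jaw": 1, "slide": [-0.9, -0.3, 0], "yaw": 0},
    {"jaw": 1, "slide": [-0.9, -0.3, 0], "yaw": 0},
    {"jaw": 1, "slide": [-0.9, -0.3, 0], "yaw": 0},
    {"jaw": 1, "slide": [-0.6, -0.3, 0], "yaw": 0},
    {"jaw": 1, "slide": [-0.3, -0.2, 0], "yaw": 0},
  ],
)

```text
time: 15.3
position: [443.9, 237.6, 124.0]
eef_rot: [0.708, -0.003, 0.001, -0.707]
wrist_force: [-0.4, -0.5, -0.9]
finger_gap: 0.633
```

>>> step_arm(
  plan=[
    {"jaw": 1, "slide": [0, 0, 0], "yaw": 0},
    {"jaw": 1, "slide": [0, 0, 0], "yaw": 0},
    {"jaw": 1, "slide": [0, 0, 0], "yaw": 0},
    {"jaw": 1, "slide": [0, 0, 0], "yaw": 0},
    {"jaw": 1, "slide": [0, 0, 0], "yaw": 0},
  ],
  force=6,
)

```text
time: 15.8
position: [446.5, 238.6, 125.8]
eef_rot: [0.707, -0.002, 0.002, -0.707]
wrist_force: [0.1, -0.1, -0.6]
finger_gap: 0.632
```

```bash
python3 -c "
from h import *
view2('a14')"
```

```text
15.8 [446.5 238.6 125.8] [ 0.1 -0.1 -0.6] 0.632
```

View pics/a14.png

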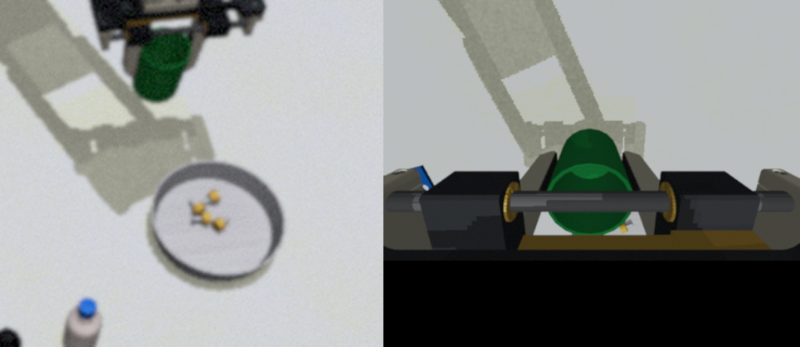

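>>> step_arm(
  plan=[
    {"jaw": 1, "slide": [0, 0, -0.4], "yaw": 0},
    {"jaw": 1, "slide": [0, 0, -0.7], "yaw": 0},
    {"jaw": 1, "slide": [0, 0, -0.7], "yaw": 0},
    {"jaw": 1, "slide": [0, 0, -0.6], "yaw": 0},
    {"jaw": 1, "slide": [0, 0, -0.4], "yaw": 0},
    {"jaw": 1, "slide": [0, 0, -0.2], "yaw": 0},
    {"jaw": 1, "slide": [0, 0, 0], "yaw": 0},
  ],
)

```text
time: 16.6
position: [445.7, 238.3, 50.1]
eef_rot: [0.707, -0.002, 0.001, -0.707]
wrist_force: [0.4, -0.1, 0.2]
finger_gap: 0.635
```

```bash
python3 -c "
from h import *
cupz('a15')"
```

```text
16.6 [445.7 238.3  50.1] [ 0.4 -0.1  0.2] 0.635
```

View pics/a15c.png

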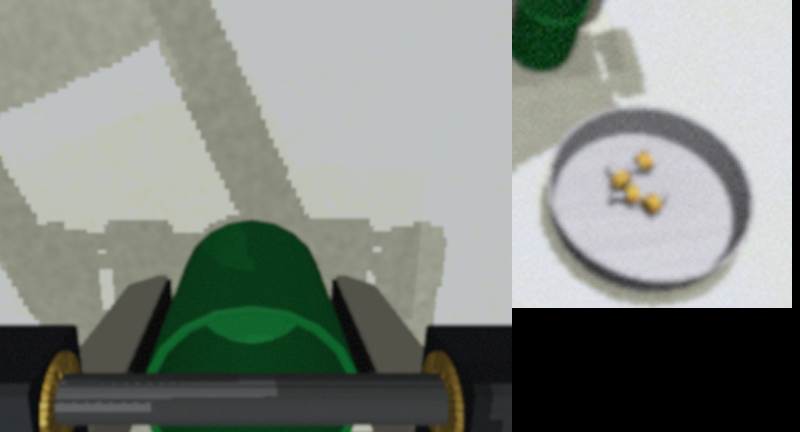

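>>> step_arm(
  plan=[
    {"jaw": 1, "slide": [0, 0, -0.1], "yaw": 0},
    {"jaw": 1, "slide": [0, 0, -0.1], "yaw": 0},
    {"jaw": 1, "slide": [0, 0, -0.1], "yaw": 0},
    {"jaw": 1, "slide": [0, 0, 0], "yaw": 0},
  ],
)

```text
time: 17.1
position: [445.9, 238.4, 43.0]
eef_rot: [0.707, -0.002, 0.002, -0.707]
wrist_force: [-0.1, -0.3, -1.5]
finger_gap: 0.638
```

```bash
python3 -c "
from h import *
view2('a16',(360,60,460,160))"
```

```text
17.1 [445.9 238.4  43. ] [-0.1 -0.3 -1.5] 0.638
```

View pics/a16.png

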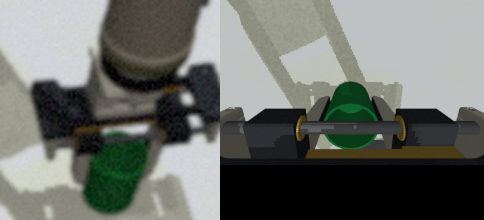

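```bash
python3 - <<'E'
from h import *
s=status.sense()
im=cv2.imread('pics/a16w.png'); cv2.imwrite('pics/z.png',cv2.resize(im[140:320,220:420],None,fx=3.3,fy=3.3))
for f in (0,10,20):
  print(f,proj('wrist',[[445.9-29,238.4,f],[445.9-30.5,238.4,f+75],[445.9+30.5,238.4,f+75],[445.9,238.4-30.5,f+75]],s).round().tolist())
  print('sc',proj('scene',[[445.9+29,238.4,f],[445.9-30.5,238.4,f+75],[445.9+30.5,238.4,f+75]]).round().tolist())
im=cv2.imread('pics/a16s.png'); cv2.imwrite('pics/z2.png',cv2.convertScaleAbs(cv2.resize(im[90:165,370:450],None,fx=6,fy=6,interpolation=cv2.INTER_CUBIC),alpha=2.2))
E
```

```text
0 [[315.0, 186.0], [315.0, 222.0], [315.0, 338.0], [250.0, 284.0]]
sc [[410.0, 158.0], [409.0, 119.0], [415.0, 140.0]]
10 [[315.0, 190.0], [314.0, 231.0], [315.0, 354.0], [245.0, 296.0]]
sc [[411.0, 156.0], [410.0, 116.0], [416.0, 137.0]]
20 [[315.0, 194.0], [314.0, 240.0], [315.0, 372.0], [239.0, 311.0]]
sc [[411.0, 153.0], [411.0, 113.0], [417.0, 134.0]]
```

View pics/z.png

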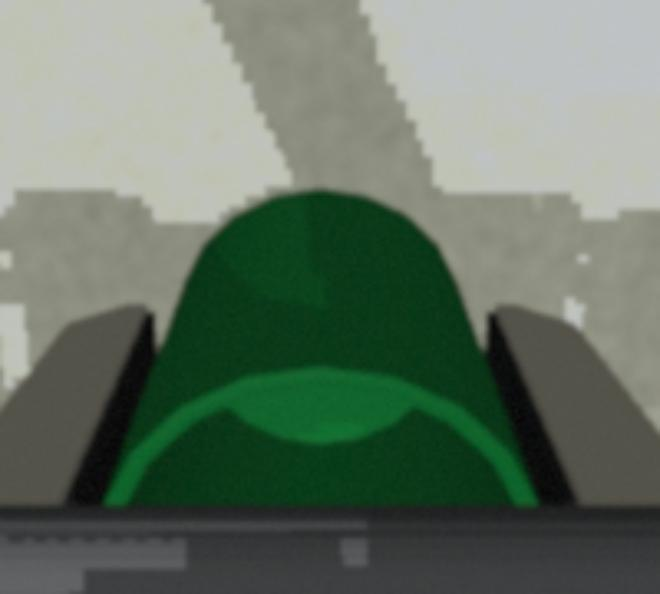

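View pics/z2.png

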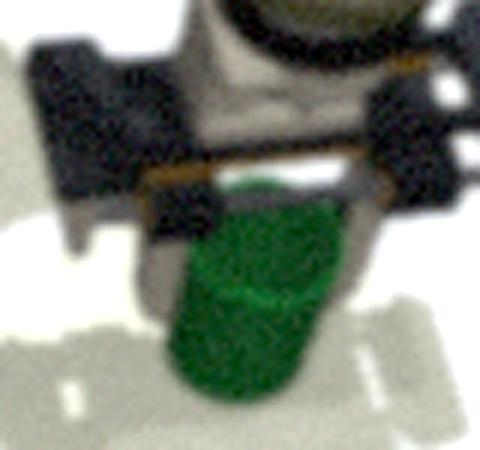

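```bash
python3 - <<'E'
from h import *
from scipy.optimize import least_squares
s=status.sense()
def pts(p):
    x,f,a=p; t=np.radians(a); ax=np.array([np.sin(t),0,np.cos(t)]); u=np.array([np.cos(t),0,-np.sin(t)]); F=np.array([x,238.4,f])
    return F-29*u,F+75*ax-30.5*u,F+29*u,F+75*ax+30.5*u
def res(p):
    A=pts(p); w=proj('wrist',A[:2],s)[:,1]; c=proj('scene',[A[2],A[3],A[1]])[:,1]
    return np.r_[w-[197.6,252],c-[156.7,140.5,120]]
r=least_squares(res,[446,5,0]); print(r.x,r.fun)
E
```

```text
[450.67498521   9.23776212   3.2896494 ] [-0.09893355  0.03966345  1.03085904  0.17200479 -1.04996093]
```

>>> step_arm(
  plan=[
    {"jaw": 1, "slide": [0, 0, -0.1], "yaw": 0},
    {"jaw": 1, "slide": [0, 0, -0.1], "yaw": 0},
    {"jaw": 1, "slide": [0, 0, -0.1], "yaw": 0},
    {"jaw": 1, "slide": [0, 0, 0], "yaw": 0},
    {"jaw": 1, "slide": [0, 0, 0], "yaw": 0},
  ],
)

```text
time: 17.7
position: [446.0, 238.4, 35.7]
eef_rot: [0.707, -0.002, 0.002, -0.707]
wrist_force: [0.3, 0.1, -0.4]
finger_gap: 0.635
```

>>> step_arm(
  plan=[
    {"jaw": 1, "slide": [0, 0, -0.1], "yaw": 0},
    {"jaw": 1, "slide": [0, 0, 0], "yaw": 0},
    {"jaw": 1, "slide": [0, 0, 0], "yaw": 0},
  ],
)

```text
time: 18.0
position: [446.3, 238.6, 33.6]
eef_rot: [-0.707, 0.002, -0.002, 0.707]
wrist_force: [-0.4, 0.4, 1.2]
finger_gap: 0.638
```

>>> step_arm(
  plan=[
    {"jaw": 1, "slide": [0, 0, -0.1], "yaw": 0},
    {"jaw": 1, "slide": [0, 0, 0], "yaw": 0},
    {"jaw": 1, "slide": [0, 0, 0], "yaw": 0},
  ],
)

```text
time: 18.3
position: [446.4, 238.7, 31.2]
eef_rot: [-0.707, 0.002, -0.002, 0.707]
wrist_force: [-2.0, 0.7, 4.0]
finger_gap: 0.636
```

```bash
python3 - <<'E'
from h import *
s,im=snap('wrist','a17'); print(s['wrist_force'],s['finger_gap'],s['position'])
cv2.imwrite('pics/z.png',cv2.resize(im[140:320,220:420,::-1],None,fx=3.3,fy=3.3))
E
```

```text
[-1.98696281  0.66602012  4.00499876] 0.6355470316070311 [446.384792   238.6678972   31.21465204]
```

View pics/z.png

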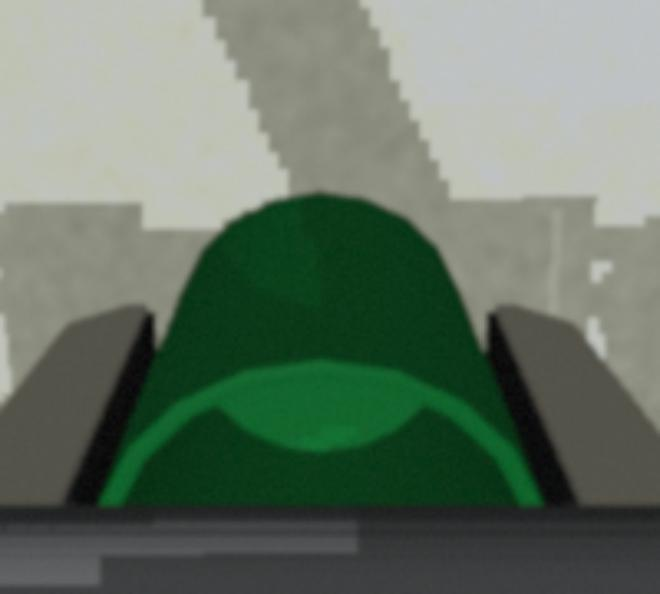

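>>> step_arm(
  plan=[
    {"jaw": 0.0, "slide": [0, 0, 0], "yaw": 0},
    {"jaw": -0.5, "slide": [0, 0, 0], "yaw": 0},
    {"jaw": -1, "slide": [0, 0, 0], "yaw": 0},
    {"jaw": -1, "slide": [0, 0, 0], "yaw": 0},
    {"jaw": -1, "slide": [0, 0, 0], "yaw": 0},
    {"jaw": -1, "slide": [0, 0, 0], "yaw": 0},
    {"jaw": -1, "slide": [0, 0, 0], "yaw": 0},
  ],
)

```text
time: 19.05
position: [446.1, 238.4, 30.8]
eef_rot: [0.707, -0.002, 0.002, -0.707]
wrist_force: [-0.9, 0.4, 0.9]
finger_gap: 1.0
```

```bash
python3 -c "
from h import *
cupz('a18')"
```

```text
19.05 [446.1 238.4  30.8] [-0.9  0.4  0.9] 1.0
```

View pics/a18c.png

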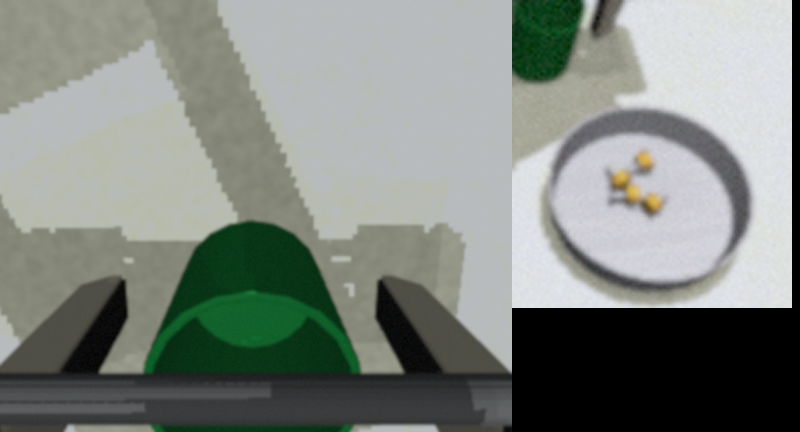

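>>> step_arm(
  plan=[
    {"jaw": -1, "slide": [0, 0, 0.3], "yaw": 0},
    {"jaw": -1, "slide": [0, 0, 0.7], "yaw": 0},
    {"jaw": -1, "slide": [0, 0, 1], "yaw": 0},
    {"jaw": -1, "slide": [0, 0, 1], "yaw": 0},
    {"jaw": -1, "slide": [0, 0, 1], "yaw": 0},
    {"jaw": -1, "slide": [0.2, -0.4, 1], "yaw": 0},
    {"jaw": -1, "slide": [0.5, -0.9, 1], "yaw": 0},
    {"jaw": -1, "slide": [0.6, -1, 0.6], "yaw": 0},
    {"jaw": -1, "slide": [0.6, -1, 0.2], "yaw": 0},
    {"jaw": -1, "slide": [0.6, -1, 0], "yaw": 0},
    {"jaw": -1, "slide": [0.6, -1, 0], "yaw": 0},
    {"jaw": -1, "slide": [0.6, -1, 0], "yaw": 0},
    {"jaw": -1, "slide": [0.6, -1, 0], "yaw": 0},
    {"jaw": -1, "slide": [0.6, -1, 0], "yaw": 0},
    {"jaw": -1, "slide": [0.6, -1, 0], "yaw": 0},
    {"jaw": -1, "slide": [0.6, -1, 0], "yaw": 0},
    {"jaw": -1, "slide": [0.4, -0.7, 0], "yaw": 0},
    {"jaw": -1, "slide": [0, 0, 0], "yaw": 0},
  ],
)

```text
time: 20.95
position: [609.4, -38.9, 201.3]
eef_rot: [0.707, -0.003, 0.003, -0.707]
wrist_force: [1.1, -0.1, 0.1]
finger_gap: 0.998
```

```bash
python3 -c "
from h import *
s,im=snap('wrist','p1'); print(s['position']); snap('scene','p1s'); snap('top','p1t')
im=cv2.imread('pics/p1s.png'); cv2.imwrite('pics/z.png',cv2.convertScaleAbs(cv2.resize(im[100:250,380:500],None,fx=4,fy=4,interpolation=cv2.INTER_CUBIC),alpha=1.8))"
```

```text
[609.40295215 -38.8939857  201.26226522]
```

View pics/p1.png

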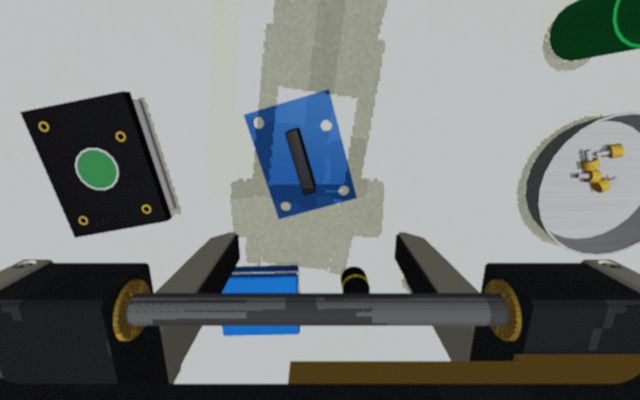

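View pics/z.png

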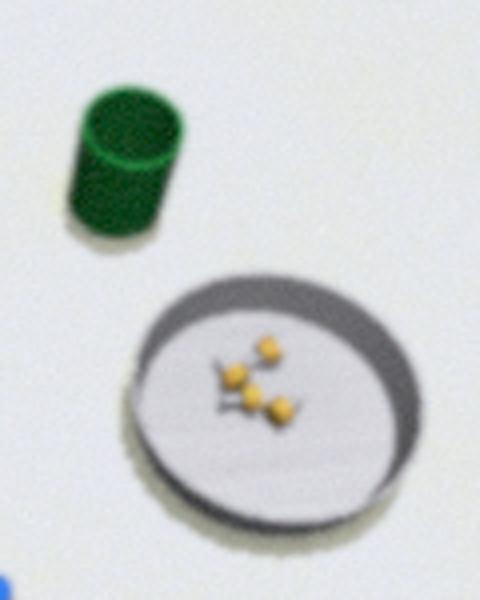

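```bash
cat > meas.py <<'E'
from h import *
def fit(loc,w):
    loc=np.array(loc);a=loc-loc.mean(0);b=w[:,:2]-w[:,:2].mean(0)
    th=np.arctan2((a[:,0]*b[:,1]-a[:,1]*b[:,0]).sum(),(a*b).sum()); c,s=np.cos(th),np.sin(th); R=np.array([[c,-s],[s,c]])
    t=w[:,:2].mean(0)-R@loc.mean(0); return t,np.degrees(th),np.linalg.norm((loc@R.T+t)-w[:,:2],axis=1)
H=[[-52,-37],[52,-37],[52,37],[-28,37]]
E
python3 - <<'E'
from meas import *
s=status.sense(); im=cv2.imread('pics/p1.png'); hsv=cv2.cvtColor(im,cv2.COLOR_BGR2HSV)
blue=cv2.inRange(hsv,(100,110,40),(125,255,255)); blue[225:]=0
cs,h=cv2.findContours(blue,cv2.RETR_CCOMP,cv2.CHAIN_APPROX_NONE)
for c,hh in zip(cs,h[0]):
    if hh[3]>=0 and cv2.contourArea(c)>15: m=cv2.moments(c); print('plate in',m['m10']/m['m00'],m['m01']/m['m00'],m['m00'])
br=cv2.inRange(hsv,(15,110,70),(35,255,255)); br[240:]=0; br[:,200:]=0
for c,a,b,_ in blobs(br>0,8): print('brass',c,a,b, (b[0]+b[2]/2-.5,b[1]+b[3]/2-.5))
g=cv2.inRange(hsv,(50,80,40),(80,255,255)); g[:,200:]=0
for c,a,b,_ in blobs(g>0,100): print('glass',c,a,onz('wrist',c,40,s))
E
```

```text
plate in 285.2301943198804 206.1150971599402 111.5
plate in 343.36959553695954 190.115760111576 119.5
plate in 300.63950350782517 160.7821550638604 926.5
plate in 325.77437641723355 124.98299319727892 147.0
plate in 258.08153477218224 122.33932853717025 139.0
brass [ 43.23958333 126.17708333] 96 [ 38 121  12  12] (np.float64(43.5), np.float64(126.5))
brass [120.07446809 136.17021277] 94 [115 131  11  12] (np.float64(120.0), np.float64(136.5))
brass [145.92771084 208.48192771] 83 [141 204  11  10] (np.float64(146.0), np.float64(208.5))
brass [ 82.79268293 220.17073171] 82 [ 78 215  11  11] (np.float64(83.0), np.float64(220.0))
glass [ 96.4562212 168.6359447] 1085 [[ 586.26207194 -268.89645682   40.        ]]
```

```bash
python3 - <<'E'
from meas import *
s=status.sense()
P=[[258.1,122.3],[285.2,206.1],[343.4,190.1],[325.8,125]]
S=[[43.3,126.3],[82.9,220.1],[146,208.5],[120.1,136.3]]
for z in (2.5,5): print(fit(H,onz('wrist',P,z,s)))
print(fit(H,onz('wrist',S,40,s)))
# rib
print('rib', onz('wrist',[[300.6,160.8]],40,s))
# top camera
im=cv2.imread('pics/top0.png'); 
T=[[323.5,186],[352,179],[362.5,219.5],[330.5,217]]  # 2,1,0,3
T=np.array(T)[[2,1,0,3]]; print(fit(H,onz('top',T,4)))
U=np.array([[415,182.5],[445,177],[453,220],[420,215]])[[2,1,0,3]]; print(fit(H,onz('top',U,40)))
E
```

```text
(array([580.44915952, -52.35522869]), np.float64(15.523073714608536), array([0.36030942, 0.13130812, 0.22771089, 0.31444055]))
(array([580.0686415 , -52.24387259]), np.float64(15.52307371460852), array([0.82795632, 0.54281637, 0.62824486, 0.65648275]))
(array([ 586.57519317, -268.85235807]), np.float64(10.319024950557433), array([0.37843994, 0.41715624, 0.34694323, 0.40996252]))
rib [[579.06857334 -52.0179326   40.        ]]
(array([582.84301178, -58.27290942]), np.float64(14.96398959109607), array([0.86656546, 0.36673743, 0.30794907, 0.91242419]))
(array([ 588.17349362, -276.45743414]), np.float64(10.235666000608513), array([0.34147759, 1.37201577, 0.99405236, 1.4142125 ]))
```

>>> step_arm(
  plan=[
    {"jaw": -1, "slide": [-0.3, -0.14, -0.3], "yaw": 0.65},
    {"jaw": -1, "slide": [-0.3, -0.14, -0.7], "yaw": 0.65},
    {"jaw": -1, "slide": [-0.3, -0.14, -1], "yaw": 0.65},
    {"jaw": -1, "slide": [-0.26, -0.14, -1], "yaw": 0.65},
    {"jaw": -1, "slide": [0, 0, -1], "yaw": 0},
    {"jaw": -1, "slide": [0, 0, -0.6], "yaw": 0},
    {"jaw": -1, "slide": [0, 0, -0.2], "yaw": 0},
    {"jaw": -1, "slide": [0, 0, 0], "yaw": 0},
  ],
)

```text
time: 21.9
position: [579.4, -49.9, 80.7]
eef_rot: [-0.701, -0.094, 0.095, 0.701]
wrist_force: [0.7, -0.2, 0.7]
finger_gap: 1.003
```

```bash
python3 -c "
from h import *
s,im=snap('wrist','p2'); z=Rn.from_quat(s['eef_rot']).as_matrix()[:,2]; print(s['position'],np.degrees(np.arctan2(z[1],z[0])), Rn.from_quat(s['eef_rot']).as_matrix().round(4))
print(proj('wrist',[s['position']*[1,1,0]+[0,0,45]],s))"
```

```text
[579.4137932  -49.93250818  80.71963967] 105.33264656724218 [[ 9.644e-01 -8.000e-04 -2.644e-01]
 [ 2.644e-01  2.000e-04  9.644e-01]
 [-7.000e-04 -1.000e+00  4.000e-04]]
[[315.40161704 230.38055075]]
```

View pics/p2.png

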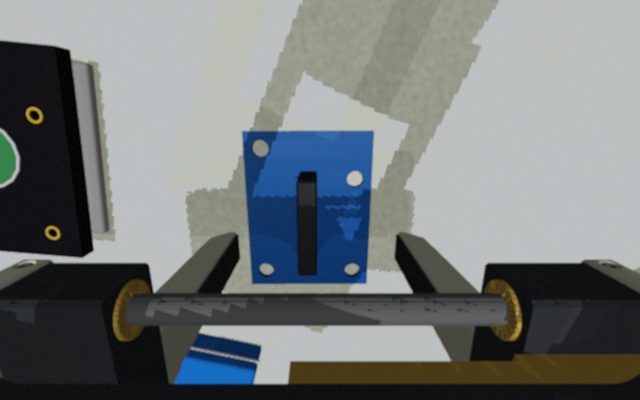

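>>> step_arm(
  plan=[
    {"jaw": -1, "slide": [0.06, -0.21, -0.3], "yaw": 0},
    {"jaw": -1, "slide": [0, 0, -0.7], "yaw": 0},
    {"jaw": -1, "slide": [0, 0, -0.7], "yaw": 0},
    {"jaw": -1, "slide": [0, 0, -0.5], "yaw": 0},
    {"jaw": -1, "slide": [0, 0, -0.2], "yaw": 0},
    {"jaw": -1, "slide": [0, 0, 0], "yaw": 0},
  ],
  force=40,
)

```text
time: 22.55
position: [580.8, -55.8, 20.4]
eef_rot: [-0.701, -0.094, 0.094, 0.701]
wrist_force: [-0.3, -0.1, 0.7]
finger_gap: 1.001
```

```bash
python3 -c "
from h import *
s,im=snap('wrist','p3'); print(s['position'])"
```

```text
[580.84393036 -55.84167954  20.35339418]
```

View pics/p3.png

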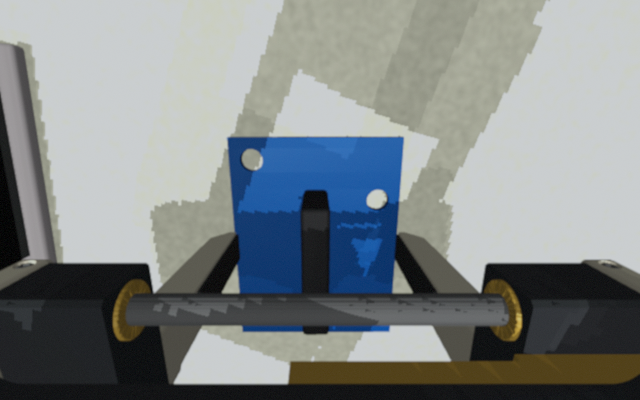

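>>> step_arm(
  plan=[
    {"jaw": 1, "slide": [0, 0, 0], "yaw": 0},
    {"jaw": 1, "slide": [0, 0, 0], "yaw": 0},
    {"jaw": 1, "slide": [0, 0, 0], "yaw": 0},
    {"jaw": 1, "slide": [0, 0, 0], "yaw": 0},
    {"jaw": 1, "slide": [0, 0, 0], "yaw": 0},
    {"jaw": 1, "slide": [0, 0, 0], "yaw": 0},
    {"jaw": 1, "slide": [0, 0, 0], "yaw": 0},
    {"jaw": 1, "slide": [0, 0, 0], "yaw": 0},
    {"jaw": 1, "slide": [0, 0, 0], "yaw": 0},
    {"jaw": 1, "slide": [0, 0, 0], "yaw": 0},
  ],
)

```text
time: 23.6
position: [581.1, -55.8, 20.9]
eef_rot: [-0.701, -0.094, 0.094, 0.701]
wrist_force: [0.0, -0.0, -0.4]
finger_gap: 0.188
```

>>> step_arm(
  plan=[
    {"jaw": 1, "slide": [0, 0, 0], "yaw": 0},
    {"jaw": 1, "slide": [0, 0, 0], "yaw": 0},
    {"jaw": 1, "slide": [0, 0, 0], "yaw": 0},
  ],
)

```text
time: 23.9
position: [581.2, -55.8, 20.9]
eef_rot: [0.701, 0.094, -0.094, -0.701]
wrist_force: [-0.5, 0.5, -0.6]
finger_gap: 0.15
```

>>> step_arm(
  plan=[
    {"jaw": 1, "slide": [0, 0, 0.2], "yaw": 0},
    {"jaw": 1, "slide": [0, 0, 0.5], "yaw": 0},
    {"jaw": 1, "slide": [0, 0, 0.8], "yaw": 0},
    {"jaw": 1, "slide": [0, 0, 0.9], "yaw": 0},
    {"jaw": 1, "slide": [0, 0, 0.8], "yaw": 0},
    {"jaw": 1, "slide": [0, 0, 0.4], "yaw": 0},
    {"jaw": 1, "slide": [0, -0.3, 0], "yaw": 0},
    {"jaw": 1, "slide": [0.03, -0.6, 0], "yaw": -0.1},
    {"jaw": 1, "slide": [0.03, -0.8, 0], "yaw": -0.1},
    {"jaw": 1, "slide": [0.03, -0.9, 0], "yaw": -0.1},
    {"jaw": 1, "slide": [0.03, -0.9, 0], "yaw": -0.1},
    {"jaw": 1, "slide": [0.03, -0.9, 0], "yaw": -0.1},
    {"jaw": 1, "slide": [0.03, -0.9, 0], "yaw": -0.1},
    {"jaw": 1, "slide": [0.03, -0.9, 0], "yaw": -0.1},
    {"jaw": 1, "slide": [0.03, -0.9, 0], "yaw": -0.1},
    {"jaw": 1, "slide": [0, -0.8, 0], "yaw": -0.07},
    {"jaw": 1, "slide": [0, -0.5, 0], "yaw": 0},
    {"jaw": 1, "slide": [0, -0.25, 0], "yaw": 0},
    {"jaw": 1, "slide": [0, 0, 0], "yaw": 0},
    {"jaw": 1, "slide": [0, 0, 0], "yaw": 0},
  ],
)

```text
time: 25.9
position: [587.1, -271.4, 110.7]
eef_rot: [-0.704, -0.062, 0.062, 0.705]
wrist_force: [0.5, 0.1, -2.3]
finger_gap: 0.147
```

```bash
cat >> h.py <<'E'
def look3(tag):
    s,w=snap('wrist',tag+'w'); _,a=snap('scene',tag+'s'); _,t=snap('top',tag+'t')
    z=Rn.from_quat(s['eef_rot']).as_matrix()[:,2]; print(s['time'],s['position'].round(1),np.degrees(np.arctan2(z[1],z[0])).round(2),s['wrist_force'].round(1),s['finger_gap'])
    A=cv2.convertScaleAbs(cv2.resize(a[160:270,140:260,::-1],None,fx=3.3,fy=3.3,interpolation=cv2.INTER_CUBIC),alpha=1.8)
    B=cv2.convertScaleAbs(cv2.resize(t[150:260,370:490,::-1],None,fx=3.3,fy=3.3,interpolation=cv2.INTER_CUBIC),alpha=1.8)
    cv2.imwrite(f'pics/{tag}.png',np.hstack([A,B]))
E
python3 -c "
from h import *
look3('s1')"
```

```text
25.9 [ 587.1 -271.4  110.7] 100.1 [ 0.5  0.1 -2.3] 0.14689638407017672
```

View pics/s1.png

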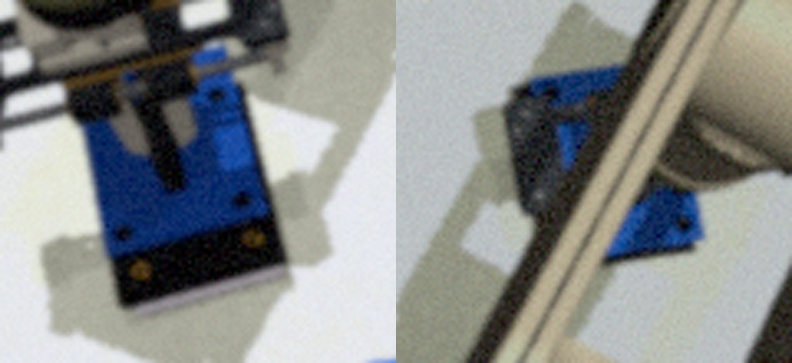

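View pics/s1w.png

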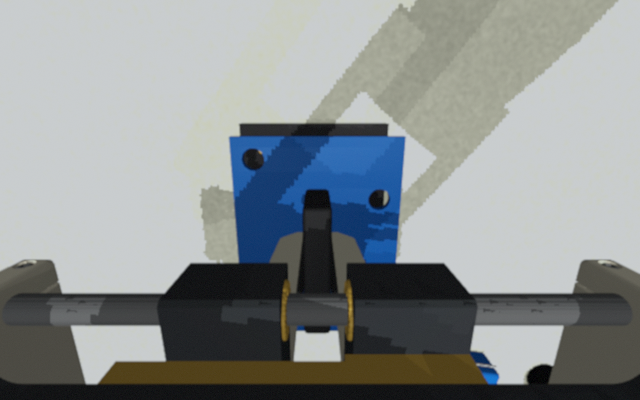

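```bash
python3 - <<'E'
from meas import *
s=status.sense()
q=lambda a:np.array(a)/3.3+[140,160]-0.35
ph=onz('scene',q([[123,233],[242,199]]),92.3); sh=onz('scene',q([[141,270],[254,238]]),40)
print('scene plate h1,h2',ph.round(1).tolist(),'stage',sh.round(1).tolist(),'d',(sh-ph)[:,:2].round(1).tolist())
pt=onz('top',np.array([[683,223],[0,0]])[:1]/3.3+np.array([370-120,150])-.35,94.8);print('top right-lower hole (0)',pt)
im=cv2.imread('pics/s1w.png'); hsv=cv2.cvtColor(im,cv2.COLOR_BGR2HSV)
blue=cv2.inRange(hsv,(100,110,30),(125,255,255))
cs,h=cv2.findContours(blue,cv2.RETR_CCOMP,cv2.CHAIN_APPROX_NONE); 
for c,hh in zip(cs,h[0]):
    if hh[3]>=0 and cv2.contourArea(c)>60:
        e=cv2.moments(c); c0=[e['m10']/e['m00'],e['m01']/e['m00']]; print(np.round(c0,1),e['m00'],onz('wrist',[c0],93.5,s).round(1))
E
python3 - <<'E'
import cv2
im=cv2.imread('pics/s1w.png')[110:330,210:430]; cv2.imwrite('pics/z.png',cv2.resize(im,None,fx=2.7,fy=2.7))
E
```

```text
scene plate h1,h2 [[645.8, -298.1, 92.3], [632.1, -224.8, 92.3]] stage [[645.6, -299.9, 40.0], [632.6, -227.1, 40.0]] d [[-0.1, -1.8], [0.5, -2.2]]
top right-lower hole (0) [[ 545.68399615 -316.98060567   94.8       ]]
[379.2 198.3] 277.0 [[ 553.2 -238.4   93.5]]
[253.4 158.5] 325.0 [[ 542.7 -315.3   93.5]]
```

View pics/z.png

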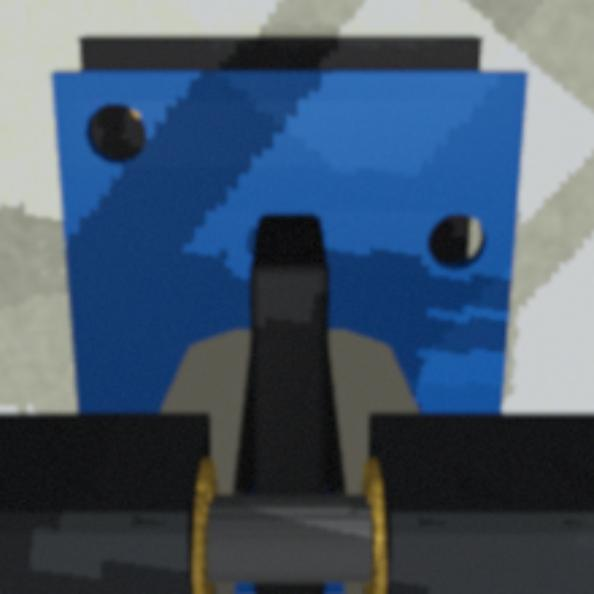

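```bash
python3 - <<'E'
from meas import *
s=status.sense()
a=onz('wrist',[[313.7,124.8]],40,s)[0]; b=onz('wrist',[[317.4,136.7]],94.8,s)[0]
t=np.radians(10.2); u=np.array([np.cos(t),np.sin(t)])
print('stage c',a[:2]+70*u,'plate c',b[:2]+65*u)
e=onz('wrist',[[239.6,124.8],[387.8,124.8]],40,s); f=onz('wrist',[[229.6,136.7],[405.2,136.7]],94.8,s)
for g in (e,f): d=g[1]-g[0]; print(np.linalg.norm(d), np.degrees(np.arctan2(-d[0],d[1])))
E
```

```text
stage c [ 588.73627546 -272.15108487] plate c [ 588.01170156 -269.67040336]
108.43887704624831 10.145855637202228
98.59476178701071 10.144674851819182
```

>>> step_arm(
  plan=[
    {"jaw": 1, "slide": [0.01, -0.08, -0.2], "yaw": 0},
    {"jaw": 1, "slide": [0, 0, -0.4], "yaw": 0},
    {"jaw": 1, "slide": [0, 0, -0.4], "yaw": 0},
    {"jaw": 1, "slide": [0, 0, -0.25], "yaw": 0},
    {"jaw": 1, "slide": [0, 0, -0.1], "yaw": 0},
    {"jaw": 1, "slide": [0, 0, 0], "yaw": 0},
    {"jaw": 1, "slide": [0, 0, 0], "yaw": 0},
    {"jaw": 1, "slide": [0, 0, 0], "yaw": 0},
  ],
)

```text
time: 26.85
position: [587.8, -274.3, 77.8]
eef_rot: [0.705, 0.062, -0.062, -0.704]
wrist_force: [0.2, 0.2, -2.4]
finger_gap: 0.148
```

```bash
python3 -c "
from h import *
look3('s2')
im=cv2.imread('pics/s2w.png')[110:330,210:430]; cv2.imwrite('pics/z.png',cv2.resize(im,None,fx=2.7,fy=2.7))"
```

```text
26.85 [ 587.8 -274.3   77.8] 100.08 [ 0.2  0.2 -2.4] 0.14772077403197892
```

View pics/s2.png

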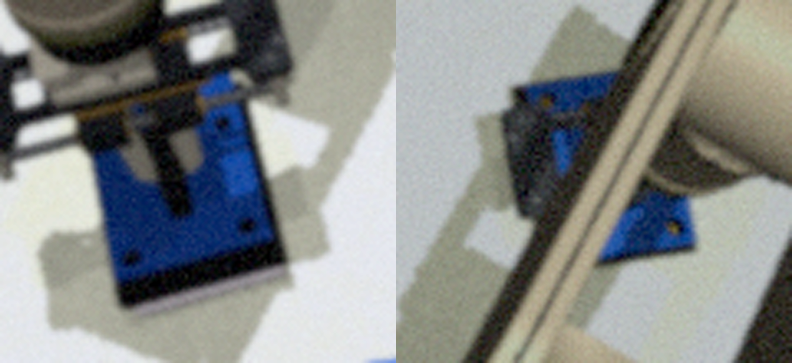

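View pics/z.png

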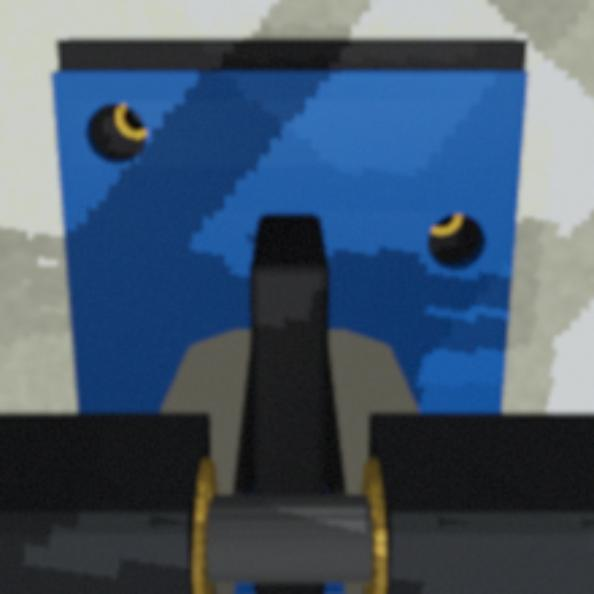

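```bash
python3 - <<'E'
from meas import *
s=status.sense()
t=np.radians(10.1); R=np.array([[np.cos(t),-np.sin(t)],[np.sin(t),np.cos(t)]])
zu=56.9
def obs(p): return np.array(p)/2.7+[210,110]-.3
hp={0:(117,132),3:(457,240)}; rp={0:(134,120),3:(444,215)}
for i in (0,3):
    a=onz('wrist',[obs(hp[i])],zu+4.5,s)[0]; b=onz('wrist',[obs(rp[i])],40,s)[0]; print('wrist hole',i,'stage-plate',(b-a)[:2].round(1), a.round(1))
# top camera: hole2 px & hole0 px
q=lambda a:(np.array(a)/3.3+[250,150]-.35)
for nm,h,r in ((2,(546,100),(546,101)),(0,(674,226),(674,229))):
    a=onz('top',[q(h)],zu+4.5)[0]; b=onz('top',[q(r)],40)[0]; print('top',nm,(b-a)[:2].round(1))
for f,o,n in (('s2t',(370,150),'zt'),('s2s',(140,160),'zs')):
    im=cv2.imread(f'pics/{f}.png')[o[1]:o[1]+110,o[0]:o[0]+120]; 
    cv2.imwrite(f'pics/{n}.png',cv2.convertScaleAbs(cv2.resize(im,None,fx=6.6,fy=5.4,interpolation=cv2.INTER_CUBIC),alpha=2.5))
E
```

```text
wrist hole 0 stage-plate [ 0.2 -0.3] [ 543.  -318.3   61.4]
wrist hole 3 stage-plate [-0.6  0.9] [ 553.5 -241.9   61.4]
top 2 [ 2.7 -3.6]
top 0 [-0.4 -5.4]
```

View pics/zt.png

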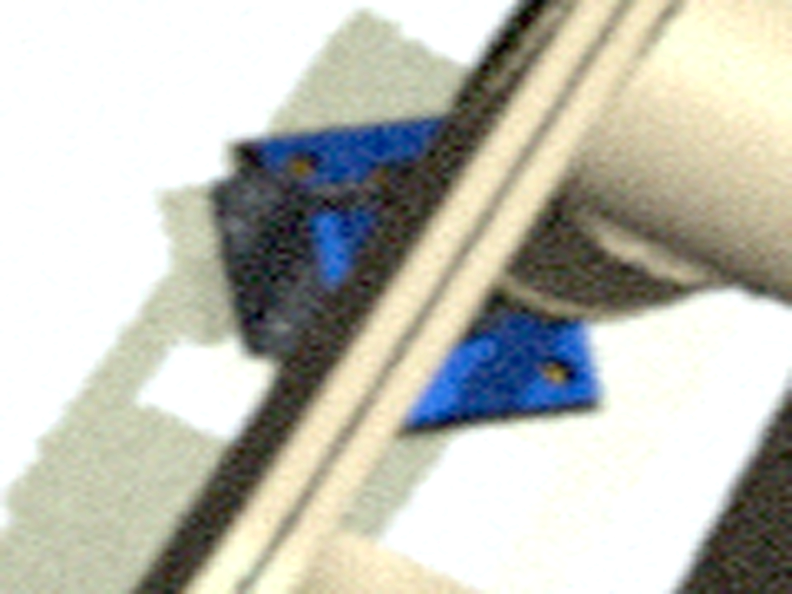

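View pics/zs.png

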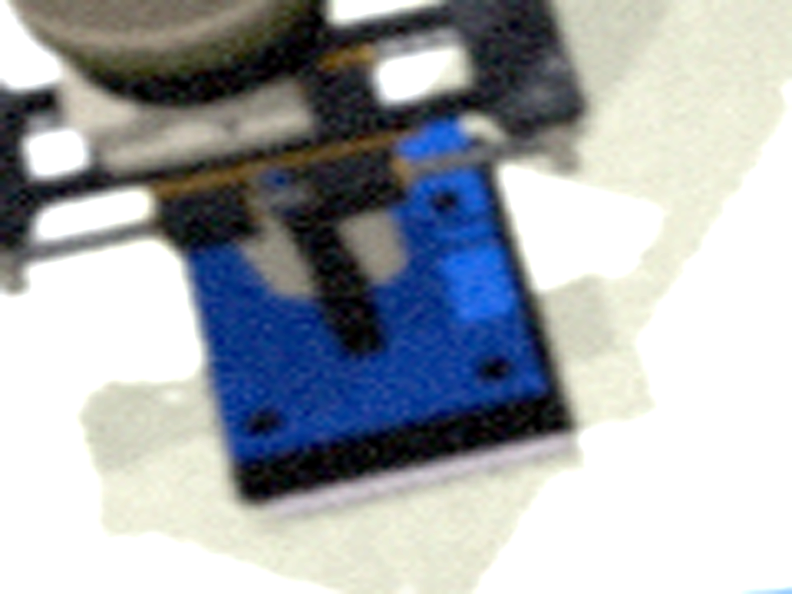

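```bash
python3 - <<'E'
from meas import *
s=status.sense()
im=cv2.imread('pics/s2s.png'); 
def dark(im,c,r=5):
    x,y=map(int,c); g=im[y-r:y+r+1,x-r:x+r+1].astype(float)[:,:,0]; w=np.clip(np.median(g)-15-g,0,None); Y,X=np.mgrid[y-r:y+r+1,x-r:x+r+1]; return [(w*X).sum()/w.sum(),(w*Y).sum()/w.sum()]
H12=[dark(im,c) for c in ((180,238),(215,228))]; print(H12)
im1=cv2.imread('pics/s1s.png')
def yel(im,c,r=5):
    x,y=map(int,c); g=im[y-r:y+r+1,x-r:x+r+1].astype(float); w=np.clip(g[:,:,2]-g[:,:,0]-15,0,None); Y,X=np.mgrid[y-r:y+r+1,x-r:x+r+1]; return [(w*X).sum()/w.sum(),(w*Y).sum()/w.sum()]
S12=[yel(im1,c) for c in ((182.4,241.6),(216.7,231.9))]; print(S12)
P12=[dark(im1,c) for c in ((177,230),(213,220))]
sh=onz('scene',S12,40)
print('s2 d',(sh-onz('scene',H12,59.4))[:,:2].round(1).tolist(),'s1 d',(sh-onz('scene',P12,92.3))[:,:2].round(1).tolist())
# top: hole 0 and 2 stage rim via initial image, blue holes now
t0=cv2.imread('pics/top0.png'); t2=cv2.imread('pics/s2t.png')
U=[yel(t0,c,4) for c in ((453,220),(445,177),(415,182.5),(420,215))]; f=fit(H,onz('top',U,40)); print('stage top',f)
E
```

```text
[[np.float64(179.9547038327526), np.float64(238.3170731707317)], [np.float64(214.83221476510067), np.float64(228.36241610738256)]]
[[np.float64(182.1622418879056), np.float64(241.66961651917404)], [np.float64(216.65573770491804), np.float64(231.90983606557376)]]
s2 d [[-1.6, -0.2], [-1.4, 0.3]] s1 d [[0.1, -2.4], [0.5, -1.8]]
stage top (array([ 589.26668324, -275.312709  ]), np.float64(10.122856094938557), array([0.63124988, 0.9315897 , 0.48652254, 1.44980629]))
```

>>> step_arm(
  plan=[
    {"jaw": 1, "slide": [-0.03, 0.01, -0.07], "yaw": 0},
    {"jaw": 1, "slide": [0, 0, 0], "yaw": 0},
    {"jaw": 1, "slide": [0, 0, 0], "yaw": 0},
    {"jaw": 1, "slide": [0, 0, 0], "yaw": 0},
    {"jaw": 1, "slide": [0, 0, 0], "yaw": 0},
    {"jaw": 1, "slide": [0, 0, 0], "yaw": 0},
  ],
)

```text
time: 27.6
position: [586.7, -273.8, 75.4]
eef_rot: [0.704, 0.062, -0.062, -0.704]
wrist_force: [-0.6, -0.4, -1.6]
finger_gap: 0.147
```

```bash
python3 -c "
from h import *
look3('s3')
im=cv2.imread('pics/s3w.png')[130:230,220:420]; cv2.imwrite('pics/z.png',cv2.resize(im,None,fx=4,fy=4,interpolation=cv2.INTER_CUBIC))
im=cv2.imread('pics/s3s.png'); cv2.imwrite('pics/z2.png',cv2.convertScaleAbs(im[:,100:640],alpha=1.8))"
```

```text
27.6 [ 586.7 -273.8   75.4] 100.08 [-0.6 -0.4 -1.6] 0.14744887112678445
```

View pics/z.png

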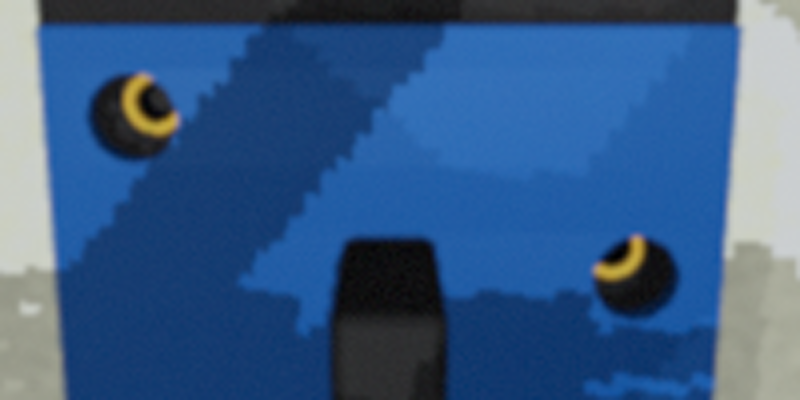

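View pics/z2.png

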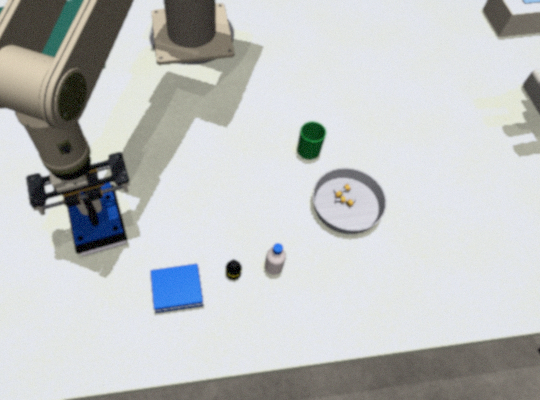

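```bash
python3 - <<'E'
from meas import *
from scipy.optimize import least_squares
s=status.sense(); im=cv2.imread('pics/s3w.png'); hsv=cv2.cvtColor(im,cv2.COLOR_BGR2HSV)
zu=s['position'][2]-20.9; print('underside',zu)
y=cv2.inRange(hsv,(15,100,80),(35,255,255))>0
blue=cv2.inRange(hsv,(100,110,30),(125,255,255))
cs,h=cv2.findContours(blue,cv2.RETR_CCOMP,cv2.CHAIN_APPROX_NONE)
for c,hh in zip(cs,h[0]):
    if hh[3]>=0 and cv2.contourArea(c)>150:
        (ex,ey),ax,_=cv2.fitEllipse(c); m=np.zeros(y.shape,np.uint8); cv2.drawContours(m,[c],-1,1,-1)
        if ey>230: continue
        q=np.argwhere(y&(cv2.dilate(m,np.ones((3,3)))>0))[:,::-1].astype(float); 
        W=onz('wrist',q,40,s)[:,:2]
        r=least_squares(lambda p:np.hypot(*(W-p[:2]).T)-4,W.mean(0)+[-2,0]); 
        a=onz('wrist',[[ex,ey]],zu+5,s)[0]; print((ex,ey),ax,len(q),'plate',a[:2].round(1),'stage',r.x.round(1),'d',(r.x-a[:2]).round(2),'rms',np.sqrt((r.fun**2).mean()))
H12=[]; im=cv2.imread('pics/s3s.png')
def dark(im,c,r=5):
    x,y=map(int,c); g=im[y-r:y+r+1,x-r:x+r+1].astype(float)[:,:,0]; w=np.clip(np.median(g)-15-g,0,None); Y,X=np.mgrid[y-r:y+r+1,x-r:x+r+1]; return [(w*X).sum()/w.sum(),(w*Y).sum()/w.sum()]
H12=[dark(im,c) for c in ((180,238),(215,228))]
sh=onz('scene',[[182.16,241.67],[216.66,231.91]],40); print('scene d',(sh-onz('scene',H12,zu+2.5))[:,:2].round(1).tolist())
e=proj('scene',onz('scene',H12,zu+2.5)); 
E
```

```text
underside 54.50736235920865
(377.5840759277344, 197.81039428710938) (17.561052322387695, 20.04460906982422) 64 plate [ 552.1 -242.5] stage [ 553.4 -241.4] d [1.25 1.06] rms 0.7972510255447826
(253.8777313232422, 158.20440673828125) (19.879383087158203, 22.253217697143555) 97 plate [ 541.6 -317.5] stage [ 542.8 -318.7] d [ 1.2 -1.2] rms 0.7600896908500244
scene d [[0.1, -0.2], [0.5, 0.2]]
```

>>> step_arm(
  plan=[
    {"jaw": 1, "slide": [0.015, 0, 0.015], "yaw": 0},
    {"jaw": 1, "slide": [0, 0, 0], "yaw": 0},
    {"jaw": 1, "slide": [0, 0, 0], "yaw": 0},
    {"jaw": 1, "slide": [0, 0, 0], "yaw": 0},
    {"jaw": 1, "slide": [0, 0, 0], "yaw": 0},
    {"jaw": 1, "slide": [0, 0, 0], "yaw": 0},
    {"jaw": 1, "slide": [0, 0, 0], "yaw": 0},
  ],
)

```text
time: 28.45
position: [587.0, -273.8, 75.8]
eef_rot: [-0.704, -0.062, 0.062, 0.704]
wrist_force: [0.1, -0.4, -2.5]
finger_gap: 0.147
```

```bash
python3 - <<'E'
from h import *
s=status.sense(); print(s['position'].round(1),np.abs(s['joint_vel']).max(),s['wrist_force'].round(1),s['finger_gap'],s['time'])
_,im=snap('wrist','f'); cv2.imwrite('pics/fz.png',cv2.resize(im[110:300,200:440,::-1],None,fx=2.5,fy=2.5))
_,im=snap('scene','fs'); im=im[:,:,::-1]
cv2.imwrite('pics/fsz.png',cv2.convertScaleAbs(cv2.resize(im[150:270,140:280],None,fx=5,fy=5,interpolation=cv2.INTER_CUBIC),alpha=1.8))
E
```

```text
[ 587.  -273.8   75.8] 0.002128499997499567 [ 0.1 -0.4 -2.5] 0.14667483870146317 28.45
```

View pics/fsz.png

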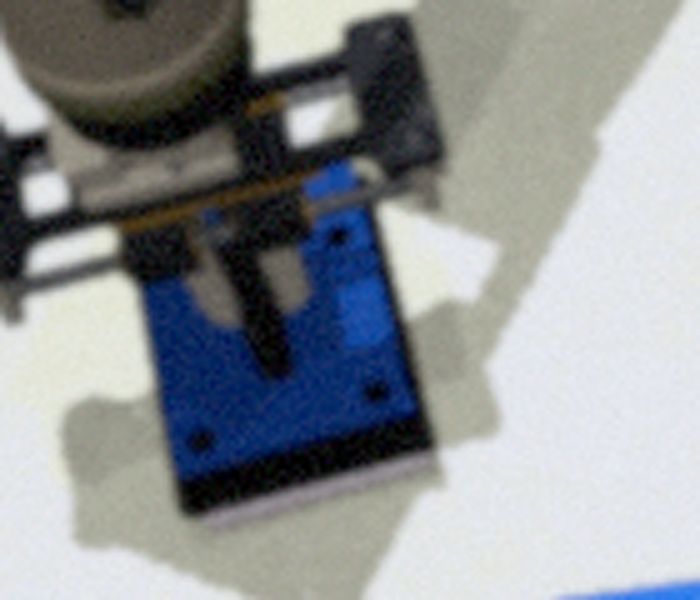

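The plate is held level over the stage and still. Its holes line up (front holes in this crop at about (202,440) and (376,391)), so I'm handing in.

```bash
python3 -c "
from rig import ctrl
print(ctrl.hand_in())"
```

```text
the job is handed in; nothing more can be done
None
```

The job is handed in at about 28.5 s of the 72 s allowed. The four screws are in the dish, the cup is upright and empty on the bench, and the plate is held over the stage.

**Screws and cup:**
- The moves have no tilt, so I tipped the cup by pushing it against the dish rim while it pivoted in the jaws.
- The first two tries failed: the cup slid up in the fingers at 8 N and never got past about level.
- At 30 N, with a short shake, all four screws came out.
- I then let the cup swing upright and set it down. It stands near (451, 238), about 25 mm from where it started.

**Plate:**
- It is gripped by the rib at 40 N. The arm is still, and the wrist force is about −2.5 N in z, which is just the plate's weight.
- Its underside reads about 54.9 mm above the bench, roughly 15 mm above the stage.
- I did not measure its tilt separately; it looks level in the images.

**Hole alignment:**
- I measured this just before a final 0.4 mm correction in x and did not measure it again afterwards.
- The scene camera gave a remaining error of about 0.5 mm or less at holes 1 and 2.
- The wrist camera gave 1.2 mm in x and ±1.1 mm in y at holes 0 and 3. I put part of that down to the height at which the holes appear, and estimate about 0.5 mm really remains.
- The top camera was too coarse and mostly hidden by the arm. Its rough readings differed by 3 to 5 mm, so I did not use them.

The lens, slide box and bottle look unmoved in the last pictures.

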